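# Sort the laser-marked parts into their packing trays

## Robot

A 7-joint arm with a two-finger parallel gripper is mounted at the origin on the work surface. World frame = base frame: x ahead of the robot, y to its left, z up, the work surface at z = 0. Lengths are in m, angles in rad, forces in N, time in s.
With the tool pointing down it reaches from about 0.35 to 0.9 m from the base axis. Payload 19.9 kg.
Tool frame: the origin (TCP) lies midway between the tips of the shut fingers; the grasp point (between the pads) lies 19 mm behind it (bot.hold_point_z is the x of the grasp point in the tool frame, in m); x points along the fingers, z is the direction in which the jaws open and shut, and the axes are right-handed (so a half turn about x gives the same grasp; the last joint's range is limited). The gripper opens to 85 mm and grips with 20 to 120 N. Pads are 22 mm wide; open, the fingers measure 114 mm over their backs; the gripper's body (76 mm by 85 mm) begins 54 mm behind the grasp point. The pads swing forward as they close: fully open they stand 13 mm farther back than shut.
Start: joints at [1.183, 0.417, -0.01, 1.614, 0.005, 1.111, -0.053], TCP at [0.212, -0.588, 0.21] pointing down, gripper open.
Joint ranges: [-2.81, 2.81], [-0.39, 2.02], [-1.27, 1.25], [0.06, 2.57], [-1.19, 4.33], [0.19, 2], [-2.82, 2.82]. Speed limits (rad/s): [1.89, 1.89, 2.39, 2.39, 3.01, 3.01, 3.01].

## Interface

Orientations are given as a unit quaternion [x, y, z, w].
In Python, from workcell import sense, vision, bot gives the robot as it stands.
- The arm moves only by the shell command python3 -m jog 'ROWS'. ROWS is JSON, a list of rows, each a list of 7 numbers: the shift along the world's x, y, z in m, then the turn, a rotation vector about the world's x, y, z in degrees, then the finger opening in m, from 0 to 0.0854. A call has exactly 10 rows; each row shifts and turns the commanded pose from where the row before left it; what a row does not reach is not made up. A row lasts 1/10 s, in which the tool goes at most 50 mm and 8.59 degrees, less where a joint would pass 70% of its speed; a pose out of reach is approached as far as the arm can. A call is refused whole if a number of a shift passes 0.05 or a number of a turn 8.59, either way. A call with a gripper value outside its range is refused whole. The fingers move at their own pace and stop on an object; the grip force is fixed at half the most. Time passes only in rows, so rows that do not move let the fingers close, or fill a call up. It gives the time, the measured TCP pose, the force and the opening at its end, in the units of the state.
- sense(): the state, without advancing time (a new reading comes with each control period).
- vision.read_camera(name): name is "side" or "top"; returns a dict with "pixels" (480x640x3 uint8, blue, green, red), "z_map" (480x640 float32, m along the optical axis (not along the pixel's ray), 0 where there is no reading), "vfov" (degrees; the focal length in pixels is half the picture's height over the tangent of half this angle, whatever the lens; pixels are square), "cx", "cy" (the principal point, pixels), "R" (3x3) and "t" (3): a world point X has camera coordinates R X + t. Camera axes: x right, y down, z forward; pixel columns grow to the right and rows downward; lengths in m; the calibration is good to about 2 mm. A picture is of the moment at which its call begins.
- bot.close_job(): hands the job in, once; it reports no verdict.
Trained networks look in a picture, given as the dict that the camera call returned (one of the last four; its "shot" number tells which), for a name from the list of things; names that differ only in an ending like _2 or _b are one class to them, and where a whole thing is asked for, a point or a joint stands for the part that bears it (a point fixed in the world has none). Each returns a list of dicts, best first, with "p" (0 to 1); they miss things now and then, are a little off and sometimes report something else, mostly with a low value. They report only what shows in the picture. A call takes as long as a camera call. They do not tell look-alikes from the thing itself.
- vision.find_in(name, picture): "location" ([row, column] in pixels, amid what is visible of it).
- vision.masks_of(name, picture): "mask" (480x640 bool, what is visible of it) and "location" ([row, column] in pixels, amid what is visible of it).
The state is a dict: "time": time; "joint_positions": joint angles; "joint_vel": joint speeds; "joint_torque": joint torques, N m; "eef_pos": TCP position; "orientation": TCP orientation; "contact_force": force on the tool from outside, world axes, zero at the start; "wrist_torque": the same for the moment, N m; "width": opening from 0.0 (shut) to 1.0 (fully open).
Only numpy, scipy, OpenCV 4.12 (cv2) and the standard library are available. Lean on these libraries where they do the work, as an engineer would, in place of code of your own. Each camera call takes 0.05 s, during which the arm holds its last target.

## Task

The five marked parts on the perforated plate are mixed up: sort them into the packing trays, the two flanged hubs into the tray with the round patches, the two housings into the tray with the rectangular patches and the stepped jaw into the tray with the one long patch. Each part goes into a bay of its own and must end flat on the bay's floor, the same way up as it is now, and let go. Set the parts down rather than dropping them, and leave the chuck key and the jar where they are.

Things in the scene. Friction and masses are not known exactly. Their poses are not given: they have to be found in the camera images.
- flange_1: Plain aluminium flanged hub, hub up: disc 58 mm diameter, 8 mm thick, with a round hub 30 mm in diameter rising from its middle to 42 mm total height (dark bore in its top). Origin: centre of the underside, z up. Yaw of no matter. Starts on the fixture plate, top 12 mm above the bench. About 130 g.
- flange_2: Plain aluminium flanged hub, hub up: disc 58 mm diameter, 8 mm thick, with a round hub 30 mm in diameter rising from its middle to 42 mm total height (dark bore in its top). Origin: centre of the underside, z up. Yaw of no matter. Starts on the fixture plate, top 12 mm above the bench. About 130 g. Same as flange_1, interchangeable.
- housing_1: Plain aluminium sensor housing: rectangular block 60 mm long (its x), 34 mm wide (its y), 36 mm high. Origin: centre of the underside, z up. Either way round will do. Starts on the fixture plate, top 12 mm above the bench. About 120 g.
- housing_2: Plain aluminium sensor housing: rectangular block 60 mm long (its x), 34 mm wide (its y), 36 mm high. Origin: centre of the underside, z up. Either way round will do. Starts on the fixture plate, top 12 mm above the bench. About 120 g. Same as housing_1, interchangeable.
- jaw: Plain steel stepped chuck jaw, 84 mm long (its x), 22 mm wide (its y): steps 40 mm high from x = -42 to -8 mm, 27 mm high to x = +17, 14 mm high to x = +42. Origin: middle of length and width, on the underside, z up; centre of mass near x = -8 mm. Either way round will do. Starts on the fixture plate, top 12 mm above the bench. About 380 g.
- tray_round: Low tray for the two flanged hubs: two bays with a round grey patch 62 mm across on each floor. Outside 86 (x) by 164 mm (y); bays 78 (x) by 76 mm (y) inside, centred at y = -40 and +40 mm, a wall between. White plastic, fixed; floor 4 mm thick, walls 4 mm thick, their tops 11 mm above the bench. Origin: centre of the underside, at bench height, z up.
- tray_rect: Low tray for the two housings, their length along its y: two bays with a rectangular grey patch 38 (x) by 64 mm (y) on each floor. Outside 62 (x) by 168 mm (y); bays 54 (x) by 78 mm (y) inside, centred at y = -41 and +41 mm, a wall between. White plastic, fixed; floor 4 mm thick, walls 4 mm thick, their tops 11 mm above the bench. Origin: centre of the underside, at bench height, z up.
- tray_long: Low tray for the stepped jaw, its length along the tray's y: one bay with a long narrow grey patch 26 (x) by 88 mm (y) on its floor. Outside 60 (x) by 116 mm (y); bay 52 (x) by 108 mm (y) inside, centred on the origin. White plastic, fixed; floor 4 mm thick, walls 4 mm thick, their tops 11 mm above the bench. Origin: centre of the underside, at bench height, z up.
- chuck_key: Bystander: dark steel T-shaped chuck key lying on the bench; bar 12 mm thick, shaft about 100 mm along its x, crossbar 82 mm along its y at x = +45 mm. Origin about the middle of the shaft, at bench height. Leave it where it is.
- jar: Bystander: small closed jar with a black cap standing on the bench, 44 mm in diameter, 70 mm high. Origin: centre of the underside. Leave it where it is.
Things that resemble listed ones, but are neither listed nor needed, are in the scene too. Leave any blue or green look-alike of the tray_long alone.

How it is judged:
At the end, for the whole second after the job is handed in: Hubs in tray_round, housings in tray_rect, jaw in tray_long, one to a bay: flat on the floor (underside 1 to 6.5 mm above the bench, upright within 0.06 rad), at rest (under 10 mm/s). Chuck key and jar within 30 mm of their starts, jar upright within 0.2 rad (x of flange_1 in the frame of tray_round between -0.013 and 0.013 m and y of flange_1 in the frame of tray_round between -0.054 and 0.054 m and z of flange_1 in the frame of tray_round between 0.001 and 0.0065 m and angle between each of flange_1, flange_2, housing_1, housing_2, jaw's own z axis and vertical below 0.06 rad and linear speed of each of flange_1, flange_2, housing_1, housing_2, jaw below 0.01 m/s and x of flange_2 in the frame of tray_round between -0.013 and 0.013 m and y of flange_2 in the frame of tray_round between -0.054 and 0.054 m and z of flange_2 in the frame of tray_round between 0.001 and 0.0065 m and x of housing_1 in the frame of tray_rect between -0.014 and 0.014 m and y of housing_1 in the frame of tray_rect between -0.058 and 0.058 m and z of housing_1 in the frame of tray_rect between 0.001 and 0.0065 m and x of housing_2 in the frame of tray_rect between -0.014 and 0.014 m and y of housing_2 in the frame of tray_rect between -0.058 and 0.058 m and z of housing_2 in the frame of tray_rect between 0.001 and 0.0065 m and x of jaw in the frame of tray_long between -0.02 and 0.02 m and y of jaw in the frame of tray_long between -0.02 and 0.02 m and z of jaw in the frame of tray_long between 0.001 and 0.0065 m and distance of each of chuck_key, jar from where it was at the start of the episode below 0.03 m and angle between jar's own z axis and vertical below 0.2 rad); the robot touches nothing.
It fails at once if a part dropped: falling free faster than 0.9 m/s (a drop of about 4 cm) ((linear speed of flange_1 above 0.9 m/s and contact force between the fingers and flange_1 below 0.1 N) or (linear speed of flange_2 above 0.9 m/s and contact force between the fingers and flange_2 below 0.1 N) or (linear speed of housing_1 above 0.9 m/s and contact force between the fingers and housing_1 below 0.1 N) or (linear speed of housing_2 above 0.9 m/s and contact force between the fingers and housing_2 below 0.1 N) or (linear speed of jaw above 0.9 m/s and contact force between the fingers and jaw below 0.1 N)).
It fails at once if chuck key or jar pushed more than 30 mm from its place (distance of any of chuck_key, jar from where it was at the start of the episode above 0.03 m).
It also fails if it takes over 112 s, if anything falls off the work surface, if the arm or the gripper's body presses on something with over 40 N, if the wrist force passes 120 N, or if a joint passes its speed limit or range.

## Working session

There is one attempt and no reset: what is moved stays moved. The work goes in short steps, Python scripts to look and compute and a shell command to move; the robot and the scene stay as the last step left them, time stands still between calls to the robot, and variables do not carry over. Pictures are saved under pics/ and viewed, and the job is handed in when it is done.

```bash
ls; mkdir -p pics; python3 - <<'E'
from workcell import sense, vision, bot
import cv2
s=sense(); print(s)
for n in ("top","side"):
    p=vision.read_camera(n); cv2.imwrite(f"pics/{n}0.png",p["pixels"])
    print(n,p["vfov"],p["cx"],p["cy"],p["R"],p["t"],p["shot"])
E
```

```text
pics
{'time': 0.0, 'joint_positions': array([ 1.18347444,  0.41798097, -0.01034033,  1.61417766,  0.00468292,
        1.11071733, -0.05303551]), 'joint_vel': array([ 0.00021577,  0.00040355, -0.00059388,  0.00073926,  0.00101038,
       -0.00016728, -0.00180254]), 'joint_torque': array([ 1.89898368e-03, -8.64450359e+01,  6.80008270e-01, -4.34917116e+01,
        1.91687455e-02,  7.45614903e-03,  6.15540625e-05]), 'eef_pos': array([ 0.21173967, -0.58763215,  0.20925428]), 'orientation': array([ 0.4067563 ,  0.57894566, -0.40628146,  0.57819254]), 'contact_force': array([-0.45075045, -0.14921008,  0.47215852]), 'wrist_torque': array([ 0.0572119 , -0.035433  , -0.00666715]), 'width': 0.9990404424448054}
top 53.74518882158456 317.0981698764243 240.69199803959793 [[-0.00598245 -0.9999128  -0.0117732 ]
 [-0.99368864  0.0072632  -0.11193803]
 [ 0.11201378  0.01102923 -0.99364544]] [-0.07931957  0.5190415   0.94008853] 1
side 42.521935435753804 321.2718432393039 239.98735132483415 [[-0.93332362 -0.35900653 -0.00461844]
 [-0.27167136  0.71456813 -0.64466042]
 [ 0.23473749 -0.6004221  -0.76445511]] [0.4409861  0.2166047  1.25739487] 2
```

View pics/top0.png

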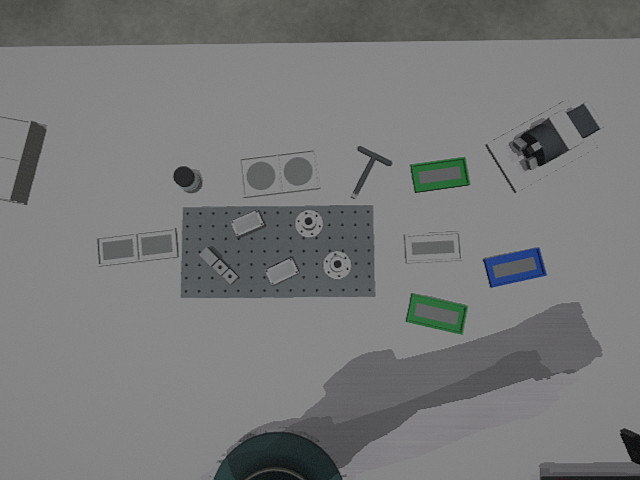

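View pics/side0.png

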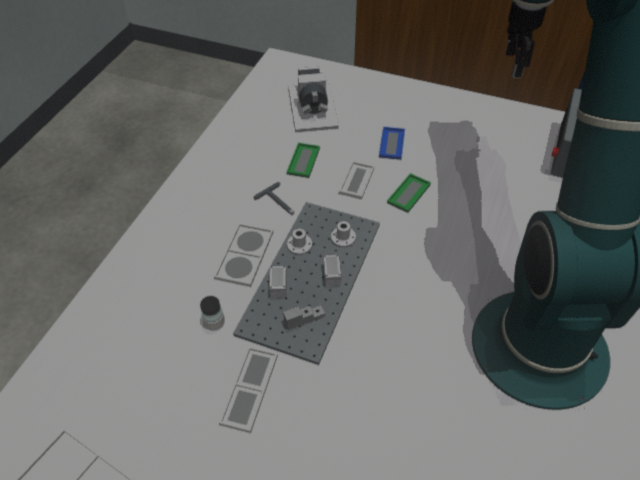

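The top view shows the housings at about (248,223) and (282,270), the flanges at (309,222) and (337,264), and the jaw at (218,265), given as col,row. The round tray is at (280,173), the rect tray at (137,247), the key at (372,170) and the jar at (187,180). Four things could be tray_long: white (432,247), green (440,174), green (436,313) and blue (515,267). Only the white one fits the "white plastic" description. I'll measure next.

```bash
cat > h.py <<'E'
from workcell import sense, vision, bot
import numpy as np, cv2
def focal(p): return p["pixels"].shape[0]/2/np.tan(np.radians(p["vfov"]/2))
def world(p, rc):
    rc=np.atleast_2d(rc); z=p["z_map"][rc[:,0],rc[:,1]].astype(float); ok=z>0
    f=focal(p); rc=rc[ok]; z=z[ok]
    c=np.c_[(rc[:,1]-p["cx"])*z/f,(rc[:,0]-p["cy"])*z/f,z]
    return (c-p["t"])@p["R"]      # R^T (c-t)
def proj(p,X):
    c=np.atleast_2d(X)@p["R"].T+p["t"]; f=focal(p)
    return np.c_[c[:,0]/c[:,2]*f+p["cx"],c[:,1]/c[:,2]*f+p["cy"]]
def rect(P):
    (c,s,a)=cv2.minAreaRect((P[:,:2]*1000).astype(np.float32))
    if s[0]<s[1]: s=(s[1],s[0]); a+=90
    return np.round(c,1),np.round(s,1),round((a+90)%180-90,1)   # mm, mm, deg of long axis from world x
def fwd():
    from scipy.spatial.transform import Rotation as Ro
    s=sense(); M=Ro.from_quat(s["orientation"]).as_matrix()
    return s,M
E
python3 - <<'E'
from h import *
s,M=fwd(); print(np.round(M,3)) ; print("z-axis yaw",np.degrees(np.arctan2(M[1,2],M[0,2])))
for n in ("top","side"):
    p=vision.read_camera(n); print(n)
    for k in ("flange_1","housing_1","jaw","tray_round","tray_rect","tray_long","chuck_key","jar"):
        for d in vision.masks_of(k,p):
            if d["p"]<.3: continue
            rc=np.argwhere(d["mask"]); P=world(p,rc); z=P[:,2]
            hi=P[z>np.percentile(z,98)-.006]
            print(k,round(d["p"],2),np.round(d["location"]),len(rc),"z5/50/98",np.round(np.percentile(z,[5,50,98])*1000,1),"all",*rect(P),"top",*rect(hi),"topmed z",round(np.median(hi[:,2])*1000,1), "centroid",np.round(hi.mean(0)[:2]*1000,1))
E
```

```text
[[-0.     0.941  0.339]
 [ 0.001  0.339 -0.941]
 [-1.    -0.    -0.001]]
z-axis yaw -70.18799191747783
top
flange_1 0.79 [223. 309.] 612 z5/50/98 [18.2 22.3 58. ] all [555.7 -66.9] [56.5 56.1] -2.4 top [555.5 -66.1] [28.4 26.1] -0.4 topmed z 55.7 centroid [555.9 -66.1]
flange_1 0.62 [271. 340.] 633 z5/50/98 [17.6 21.9 57.6] all [ 470.4 -122.3] [56.3 55.6] -0.4 top [ 468.9 -124.1] [27.9 27.8] -89.7 topmed z 55.2 centroid [ 469.7 -123.3]
housing_1 0.92 [222. 247.] 539 z5/50/98 [32.5 49.1 52.7] all [553.5  57.4] [59.4 34.1] -67.0 top [553.2  57.3] [59.4 32.8] -66.6 topmed z 49.6 centroid [553.1  56.8]
housing_1 0.75 [272. 282.] 552 z5/50/98 [33.6 49.2 52.5] all [457.1  -9.7] [64.  38.2] -64.9 top [455.9 -12.2] [59.7 33.9] -64.7 topmed z 49.5 centroid [455.9 -12.3]
jaw 0.66 [265. 218.] 520 z5/50/98 [25.3 41.  55.7] all [467.2 117.3] [84.2 26.7] 44.8 top [486.6 133.4] [34.  21.4] 44.4 topmed z 53.3 centroid [486.5 133.3]
tray_round 0.67 [172. 280.] 3188 z5/50/98 [ 2.6  6.  14.4] all [669.1  -3. ] [167.7  92.4] -83.5 top [666.8  -3. ] [164.3  87.8] -83.5 topmed z 11.4 centroid [667.1  -1.6
[... 2886 characters left out ...]
 [ 655.6 -343.5]
tray_long 0.63 [191. 407.] 980 z5/50/98 [-1.2  4.  13.2] all [ 367.  -335.5] [136.4  70.5] 75.6 top [ 364.  -326.9] [122.6  62.5] 77.5 topmed z 9.6 centroid [ 364.7 -325.7]
tray_long 0.55 [180. 356.] 888 z5/50/98 [-1.2  4.5 13.2] all [ 503.2 -329.4] [132.   65.3] -87.6 top [ 501.3 -325.2] [122.   61.9] -87.7 topmed z 9.6 centroid [ 501.2 -322.2]
chuck_key 0.75 [197. 276.] 281 z5/50/98 [ 2.5  8.9 14.7] all [ 657.1 -199.6] [111.3  74.2] -10.7 top [ 656.8 -198.9] [108.2  70. ] -12.3 topmed z 10.8 centroid [ 669.4 -191.1]
jar 0.56 [312. 213.] 670 z5/50/98 [ 3.9 47.8 72.2] all [659.6 163.8] [93.7 46.8] -46.8 top [643.5 182.3] [39.4 39.1] -37.2 topmed z 68.7 centroid [643.8 182.4]
```

Both cameras agree to within about 5 mm, and the averages match the stated heights: hubs about 54, housings 48, tray rims about 10.5. I'll confirm the white tray and the parts in one enlarged crop.

```bash
python3 - <<'E'
from h import *
p=vision.read_camera("top"); im=p["pixels"].copy()
big=cv2.resize(im[130:345,80:560],None,fx=1.66,fy=1.66,interpolation=cv2.INTER_CUBIC)
pts=dict(fa=(.554,-.066,.054),fb=(.4675,-.1235,.054),ha=(.5515,.0578,.048),hb=(.4542,-.012,.048),jaw=(.4754,.1244,.05),R1=(.670,-.0427,.004),R2=(.661,.0367,.004),T1=(.5145,.2542,.004),T2=(.5055,.3358,.004),L=(.504,-.3245,.004))
for k,X in pts.items():
    u=(proj(p,X)[0]-[80,130])*1.66; cv2.drawMarker(big,tuple(int(v) for v in u),(0,0,255),0,10,1); cv2.putText(big,k,(int(u[0])+6,int(u[1])-6),0,.45,(0,0,255),1)
cv2.imwrite("pics/crop1.png",big)
E
```

```text
(no output)
```

View pics/crop1.png

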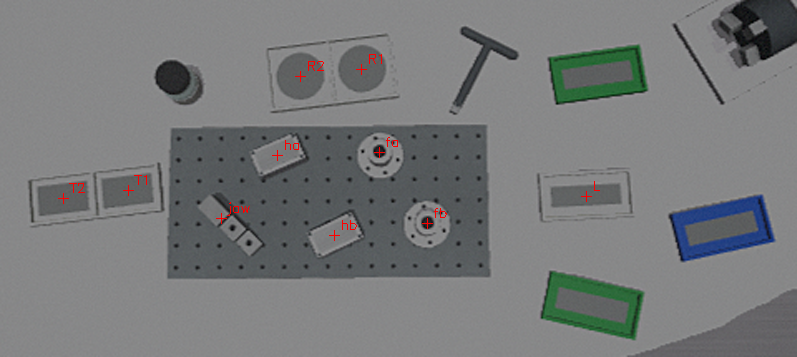

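The crop shows every measured point on its part or patch. L at (586,196) is the white tray with the long patch, which fits, while the blue and green ones do not. I'll fetch flange b first.

```bash
python3 -m jog '[[0.013,0.023,-0.005,0,0,4.5,0.06],[0.013,0.023,-0.005,0,0,4.5,0.06],[0.013,0.023,-0.005,0,0,4.5,0.06],[0.013,0.023,-0.005,0,0,4.5,0.06],[0.013,0.023,-0.005,0,0,4.5,0.06],[0.013,0.023,-0.005,0,0,4.5,0.06],[0.013,0.023,-0.005,0,0,4.5,0.06],[0.013,0.023,-0.005,0,0,4.5,0.06],[0.013,0.023,-0.005,0,0,4.5,0.06],[0.013,0.023,-0.005,0,0,4.5,0.06]]'
```

```text
time: 2.05
eef_pos: [0.3427, -0.3564, 0.1596]
orientation: [0.152, 0.69, -0.152, 0.691]
contact_force: [0.5, -0.2, -0.2]
width: 0.703
```

```bash
python3 -m jog '[[0.0125,0.0233,-0.005,0,0,4.5,0.055],[0.0125,0.0233,-0.005,0,0,4.5,0.055],[0.0125,0.0233,-0.005,0,0,4.5,0.055],[0.0125,0.0233,-0.005,0,0,4.5,0.055],[0.0125,0.0233,-0.005,0,0,4.5,0.055],[0.0125,0.0233,-0.005,0,0,4.5,0.055],[0.0125,0.0233,-0.005,0,0,4.5,0.055],[0.0125,0.0233,-0.005,0,0,4.5,0.055],[0.0125,0.0233,-0.005,0,0,4.5,0.055],[0.0125,0.0233,-0.005,0,0,4.5,0.055]]'
```

```text
time: 3.05
eef_pos: [0.4675, -0.1228, 0.1095]
orientation: [-0.124, 0.696, 0.124, 0.696]
contact_force: [0.2, -0.3, -0.2]
width: 0.647
```

```bash
python3 -m jog '[[0,-0.0007,-0.013,0,0,0,0.055],[0,0,-0.013,0,0,0,0.055],[0,0,-0.013,0,0,0,0.055],[0,0,-0.013,0,0,0,0.055],[0,0,-0.01,0,0,0,0.055],[0,0,-0.008,0,0,0,0.055],[0,0,-0.007,0,0,0,0.055],[0,0,-0.006,0,0,0,0.055],[0,0,0,0,0,0,0.055],[0,0,0,0,0,0,0.055]]'; python3 - <<'E'
from h import *
for n in ("top","side"):
    p=vision.read_camera(n)
    u=proj(p,sense()["eef_pos"])[0].astype(int); im=p["pixels"][max(u[1]-60,0):u[1]+60,u[0]-80:u[0]+80]
    cv2.imwrite(f"pics/g1{n}.png",cv2.resize(im,None,fx=4,fy=4,interpolation=cv2.INTER_CUBIC))
E
```

```text
time: 4.05
eef_pos: [0.467, -0.1257, 0.027]
orientation: [-0.122, 0.697, 0.122, 0.697]
contact_force: [-0.2, -0.8, 0.2]
width: 0.644
```

View pics/g1side.png

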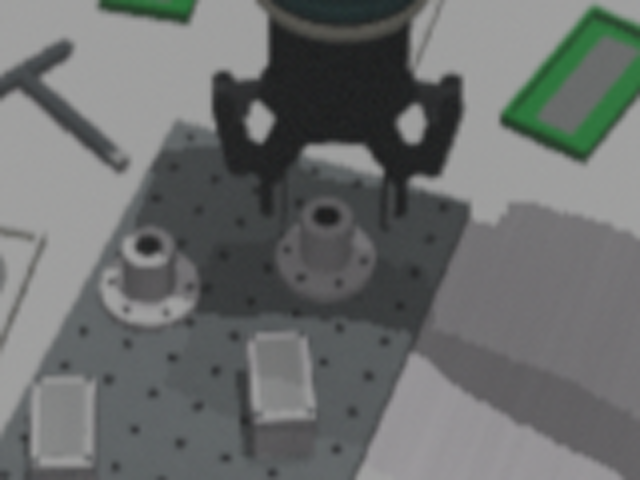

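View pics/g1top.png

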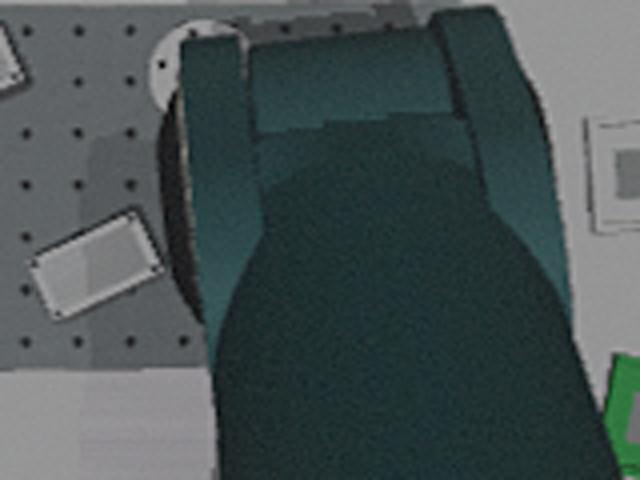

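```bash
python3 - <<'E'
from h import *
p=vision.read_camera("side"); s,M=fwd(); e=s["eef_pos"]; print(e, np.degrees(np.arctan2(M[1,2],M[0,2])), M[:,0])
u=proj(p,e)[0].astype(int)
rc=np.array([(r,c) for r in range(u[1]-40,u[1]+20) for c in range(u[0]-45,u[0]+45) if p["z_map"][r,c]>0])
P=world(p,rc); g=p["pixels"][rc[:,0],rc[:,1]].max(1)
L=(P-e)@M   # tool frame
k=(L[:,0]>-.05)&(g<60)&(P[:,2]>.03)
for sg in (1,-1):
    q=L[k&(sg*L[:,2]>.02)&(abs(L[:,2])<.06)]; 
    print(sg,len(q),"x max",np.percentile(q[:,0],97),"y",np.percentile(q[:,1],[5,50,95]),"z",np.percentile(q[:,2],[5,50,95]))
h=P[(P[:,2]>.047)&(g>90)&(np.hypot(*(P[:,:2]-[.4675,-.1235]).T)<.03)]; print("hub top",rect(h))
E
```

```text
[ 0.46706979 -0.12576629  0.02720975] 19.81360559375944 [ 5.14961781e-04 -3.20932387e-04 -9.99999816e-01]
1 24 x max -0.032155870862469536 y [0.00371241 0.00622376 0.01051892] z [0.02564584 0.03243013 0.03693505]
-1 25 x max -0.030871543533959184 y [0.00275467 0.00735314 0.01193968] z [-0.04402364 -0.0396884  -0.03248306]
hub top (array([ 465.1, -121.5]), array([27.4, 24.8]), 57.9)
```

```bash
python3 - <<'E'
from h import *
p=vision.read_camera("side"); s,M=fwd(); e=s["eef_pos"]
u=proj(p,e)[0].astype(int); print(u)
c0=u[0]-80; r0=u[1]-60
for col in (267,281,385,400):
    c=c0+col//4
    for row in range(170,236,4):
        r=r0+row//4; P=world(p,[[r,c]]); 
        if len(P): print(col,row,np.round((P[0]-e)@M*1000,0),np.round(P[0]*1000),p["pixels"][r,c])
E
```

```text
[343 232]
267 170 [-73.  10.  33.] [ 494. -105.  100.] [35 33 34]
267 174 [-74.  14.  33.] [ 493. -102.  101.] [35 34 34]
267 178 [-67.  11.  33.] [ 494. -104.   95.] [33 33 33]
267 182 [-64.  11.  32.] [ 494. -105.   91.] [37 37 36]
267 190 [-46.   0.  33.] [ 497. -114.   73.] [42 41 41]
267 194 [-46.   4.  32.] [ 496. -111.   74.] [44 43 41]
267 198 [-42.   3.  32.] [ 497. -112.   69.] [41 41 39]
267 202 [-39.   4.  32.] [ 496. -111.   66.] [41 41 38]
267 206 [-38.   6.  32.] [ 496. -110.   65.] [38 38 38]
267 210 [-36.   7.  32.] [ 495. -108.   64.] [40 40 39]
267 214 [-29.   3.  32.] [ 496. -112.   56.] [48 48 46]
267 218 [ 17. -34.  33.] [ 509. -147.   10.] [61 61 59]
267 222 [ 15. -29.  33.] [ 508. -142.   12.] [68 67 65]
267 226 [ 20. -30.  33.] [ 508. -143.    8.] [68 69 65]
267 230 [ 16. -23.  33.] [ 505. -137.   12.] [69 67 65]
267 234 [ 17. -22.  32.] [ 505. -135.   10.] [68 67 66]
281 170 [-76.  13.  24.] [ 485. -105.  104.] [48 47 46]
281 174 [-65.   6.  24.] [ 487. -112.   92.] [52 51 50]
281 178 [ 20. -69.  23.] [ 512. -182.    7.] [57 57 54]
281 182 [ 16. -61.  23.] [
[... 1961 characters left out ...]
425. -137.   81.] [62 61 60]
400 190 [-53.   6. -43.] [ 424. -135.   81.] [54 54 53]
400 194 [-49.   5. -44.] [ 424. -136.   76.] [50 49 48]
400 198 [-47.   6. -44.] [ 424. -135.   74.] [48 47 46]
400 202 [-44.   6. -44.] [ 424. -135.   71.] [49 48 46]
400 206 [-41.   7. -44.] [ 423. -134.   68.] [48 48 46]
400 210 [-38.   7. -44.] [ 423. -134.   65.] [50 51 48]
400 214 [ 18. -39. -48.] [ 435. -179.    9.] [59 57 55]
400 218 [ 20. -38. -48.] [ 435. -177.    7.] [67 65 63]
400 222 [ 17. -32. -48.] [ 433. -172.   10.] [70 68 66]
400 226 [ 14. -26. -47.] [ 431. -166.   13.] [69 69 66]
400 230 [ 15. -24. -47.] [ 431. -165.   12.] [70 70 66]
400 234 [ 17. -23. -47.] [ 430. -163.   10.] [71 70 67]
```

The side crop shows the fingertips at about (268,215) and (393,215), level with the hub top at (325,215), so they stand higher than the nominal TCP suggests at this opening. Depth puts the tips at z≈55 mm. I'll lower a little, narrow the fingers slightly and look again before gripping.

```bash
python3 -m jog '[[0.001,0.001,-0.003,0,0,0,0.045],[0.001,0.001,-0.003,0,0,0,0.045],[0.001,0.001,-0.004,0,0,0,0.045],[0,0,0,0,0,0,0.045],[0,0,0,0,0,0,0.045],[0,0,0,0,0,0,0.045],[0,0,0,0,0,0,0.045],[0,0,0,0,0,0,0.045],[0,0,0,0,0,0,0.045],[0,0,0,0,0,0,0.045]]'; python3 - <<'E'
from h import *
p=vision.read_camera("side"); s,M=fwd(); e=s["eef_pos"]
u=np.round(proj(p,e)[0]).astype(int); print(u)
im=p["pixels"][u[1]-45:u[1]+25,u[0]-50:u[0]+50]
cv2.imwrite("pics/g2.png",np.clip(cv2.resize(im,None,fx=8,fy=8,interpolation=cv2.INTER_CUBIC).astype(float)*1.6,0,255))
rc=np.array([(r,c) for r in range(u[1]-45,u[1]+25) for c in range(u[0]-45,u[0]+45) if p["z_map"][r,c]>0])
P=world(p,rc);L=(P-e)@M
for lo in range(-75,-0,5):
    k=(L[:,0]*1000>lo)&(L[:,0]*1000<=lo+5)&(abs(L[:,2])<.06)&(abs(L[:,1])<.03); print(lo,np.round(sorted(L[k,2]*1000)).astype(int)[::3])
E
```

```text
time: 5.25
eef_pos: [0.4698, -0.1227, 0.0169]
orientation: [-0.122, 0.697, 0.122, 0.697]
contact_force: [-0.6, -0.8, 0.2]
width: 0.53
[341 236]
-75 [-58 -51 -49 -42 -40 -40 -38 -36 -35 -33 -31 -27  22  29  31  31  33  35
  38  40  49]
-70 [-53 -45 -38 -31  20  24  29  33  35  44]
-65 [-43 -29  20  22  29]
-60 [-38 -27  20  24]
-55 [-39 -34 -32 -30  20  29]
-50 [-39 -34 -30  22  26  31]
-45 [-39 -37 -32 -28  -3  20  24  29]
-40 [-39 -32 -28 -17 -17 -14 -12 -12 -12 -10 -10 -10  -8  -5  -5  -3  -3  -1
  -1   1   1   2   4   4   6   8   8  20  24  26  29]
-35 [-39 -33 -28 -15 -12  -8  -8  -5  -5  -3  -3  -1  -1   1   4   6   6  11
  22]
-30 [-35 -28 -15 -10  -3   1   8  10  22  26]
-25 [-17 -12 -10  -8  -6  -1   3   8]
-20 [-17 -13  -1   6]
-15 [-17 -15  -8  -4   1   6  10]
-10 [-27 -22 -20 -20 -15 -13  -8  -6  -4   3   8  10  12  17]
-5 [-43 -31 -29 -29 -27 -27 -27 -25 -25 -25 -23 -22 -22 -22 -20 -20 -20 -18
 -18 -15 -15 -13 -11 -11  -8  -8  -6  -4  -4  -2   1   1   3   3   5   5
   8  10  10  10  12  12  12  15  15  15  17  17  17  17  19  19  22  22
  24][ WARN:0@2.859] global loadsave.cpp:1063 imwrite_ Unsupported depth image for selected encoder is fallbacked to CV_8U.
```

View pics/g2.png

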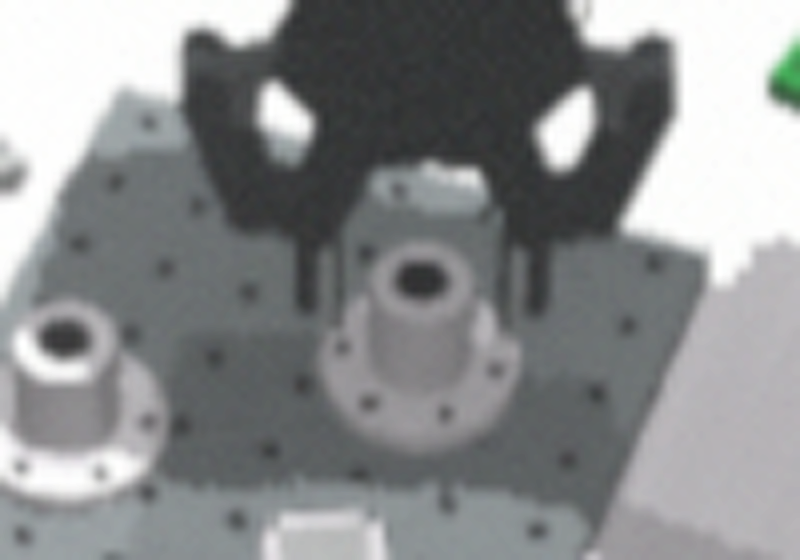

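The side view now shows the fingers centred on the hub: inner faces at cols 343 and 503, hub centre at 421. The tips are near row 315, only about 10 mm below the hub top. I'll lower in small steps while watching the force.

```bash
python3 -m jog '[[0,0,-0.001,0,0,0,0.045],[0,0,-0.001,0,0,0,0.045],[0,0,-0.001,0,0,0,0.045],[0,0,0,0,0,0,0.045],[0,0,0,0,0,0,0.045],[0,0,0,0,0,0,0.045],[0,0,0,0,0,0,0.045],[0,0,0,0,0,0,0.045],[0,0,0,0,0,0,0.045],[0,0,0,0,0,0,0.045]]'
```

```text
time: 6.3
eef_pos: [0.4698, -0.1227, 0.0139]
orientation: [-0.122, 0.697, 0.122, 0.697]
contact_force: [0.3, -0.2, 0.0]
width: 0.524
```

```bash
python3 -m jog '[[0,0,-0.002,0,0,0,0.045],[0,0,-0.002,0,0,0,0.045],[0,0,-0.002,0,0,0,0.045],[0,0,-0.001,0,0,0,0.045],[0,0,-0.001,0,0,0,0.045],[0,0,-0.001,0,0,0,0.045],[0,0,0,0,0,0,0.045],[0,0,0,0,0,0,0.045],[0,0,0,0,0,0,0.045],[0,0,0,0,0,0,0.045]]'; python3 - <<'E'
from h import *
p=vision.read_camera("side"); s,M=fwd(); e=s["eef_pos"]
u=np.array([341,236])
im=p["pixels"][u[1]-45:u[1]+25,u[0]-50:u[0]+50]
cv2.imwrite("pics/g3.png",np.clip(cv2.resize(im,None,fx=8,fy=8,interpolation=cv2.INTER_CUBIC)*1.6,0,255).astype(np.uint8))
E
```

```text
time: 7.3
eef_pos: [0.4698, -0.1227, 0.0049]
orientation: [-0.122, 0.697, 0.122, 0.697]
contact_force: [0.1, 0.6, 0.5]
width: 0.528
```

View pics/g3.png

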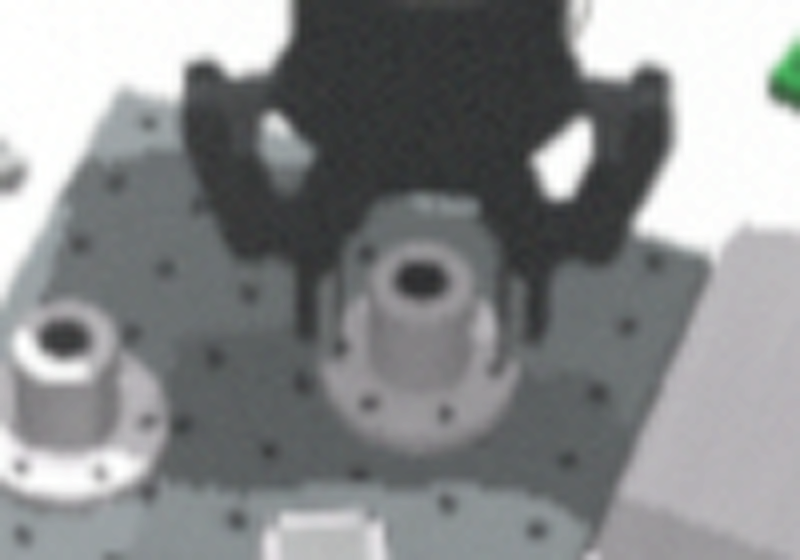

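The pads, which are the grey strips at col 505, reach lower than the dark finger backs, to about row 370. That is just above the disc and straddling the hub, so I'll grip here.

```bash
python3 -m jog '[[0,0,0,0,0,0,0.02],[0,0,0,0,0,0,0.02],[0,0,0,0,0,0,0.01],[0,0,0,0,0,0,0.01],[0,0,0,0,0,0,0.01],[0,0,0,0,0,0,0.01],[0,0,0,0,0,0,0.01],[0,0,0.002,0,0,0,0.01],[0,0,0.004,0,0,0,0.01],[0,0,0.006,0,0,0,0.01]]'; python3 - <<'E'
from h import *
p=vision.read_camera("side"); s,M=fwd(); e=s["eef_pos"]
u=np.array([341,236])
im=p["pixels"][u[1]-45:u[1]+25,u[0]-50:u[0]+50]
cv2.imwrite("pics/g4.png",np.clip(cv2.resize(im,None,fx=8,fy=8,interpolation=cv2.INTER_CUBIC)*1.6,0,255).astype(np.uint8))
E
```

```text
time: 8.35
eef_pos: [0.4696, -0.1226, 0.017]
orientation: [-0.122, 0.697, 0.122, 0.696]
contact_force: [-0.2, -0.1, -1.5]
width: 0.334
```

View pics/g4.png

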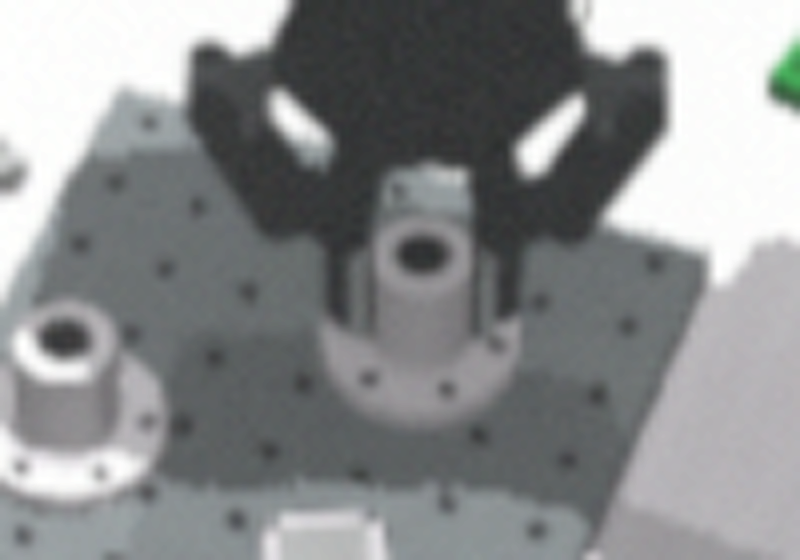

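Flange b is gripped and lifted (width 0.334 ≈ 28.5 mm, −1.5 N). Next I carry it to bay R1.

```bash
python3 -m jog '[[0,0,0.02,0,0,0,0.01],[0,0,0.025,0,0,0,0.01],[0.005,0.002,0.025,0,0,0,0.01],[0.027,0.011,0,0,0,0,0.01],[0.03,0.012,0,0,0,0,0.01],[0.03,0.012,0,0,0,0,0.01],[0.03,0.012,0,0,0,0,0.01],[0.03,0.012,0,0,0,0,0.01],[0.03,0.012,0,0,0,0,0.01],[0.02,0.008,0,0,0,0,0.01]]'
```

```text
time: 9.4
eef_pos: [0.6734, -0.0405, 0.0869]
orientation: [-0.122, 0.696, 0.122, 0.697]
contact_force: [0.3, -0.6, -1.9]
width: 0.335
```

```bash
python3 -m jog '[[0,0,0,0,0,0,0.01],[0,0,-0.018,0,0,0,0.01],[0,0,-0.018,0,0,0,0.01],[0,0,-0.016,0,0,0,0.01],[0,0,-0.01,0,0,0,0.01],[0,0,-0.01,0,0,0,0.01],[0,0,-0.005,0,0,0,0.01],[0,0,-0.004,0,0,0,0.01],[0,0,0,0,0,0,0.01],[0,0,0,0,0,0,0.01]]'; python3 - <<'E'
from h import *
p=vision.read_camera("side"); s,M=fwd(); e=s["eef_pos"]
u=np.round(proj(p,e)[0]).astype(int); print(u,e)
im=p["pixels"][u[1]-45:u[1]+25,u[0]-50:u[0]+50]
cv2.imwrite("pics/p1.png",np.clip(cv2.resize(im,None,fx=8,fy=8,interpolation=cv2.INTER_CUBIC)*1.3,0,255).astype(np.uint8))
E
```

```text
time: 10.4
eef_pos: [0.6721, -0.0417, 0.0063]
orientation: [-0.122, 0.696, 0.122, 0.697]
contact_force: [-0.6, 0.3, -0.8]
width: 0.332
[248 240] [ 0.67216136 -0.04164562  0.00636519]
```

View pics/p1.png

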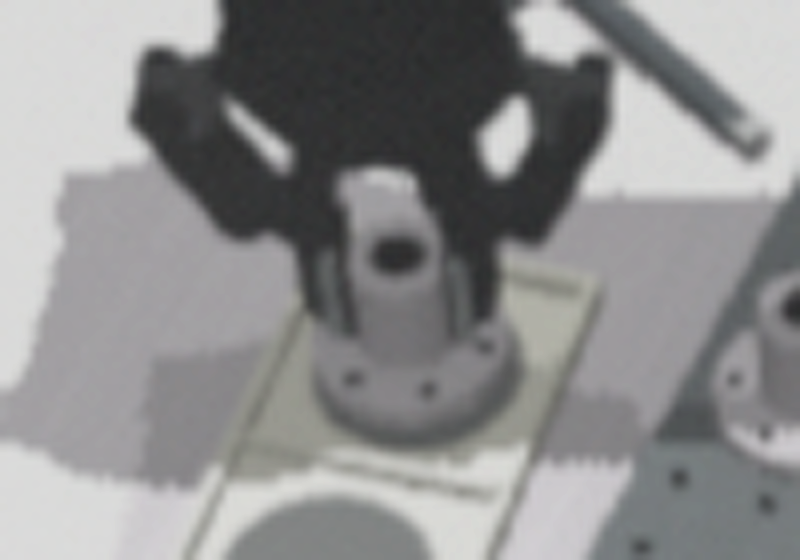

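The flange hangs over the centre of the right bay. I'll lower it the last 9 mm or so.

```bash
python3 -m jog '[[0,0,-0.002,0,0,0,0.01],[0,0,-0.002,0,0,0,0.01],[0,0,-0.002,0,0,0,0.01],[0,0,-0.001,0,0,0,0.01],[0,0,-0.001,0,0,0,0.01],[0,0,-0.0005,0,0,0,0.01],[0,0,-0.0005,0,0,0,0.01],[0,0,0,0,0,0,0.01],[0,0,0,0,0,0,0.01],[0,0,0,0,0,0,0.01]]'
```

```text
time: 11.45
eef_pos: [0.6718, -0.0417, -0.0028]
orientation: [-0.122, 0.697, 0.122, 0.697]
contact_force: [-2.9, 0.3, 5.5]
width: 0.33
```

Contact (+5.5 N). I'll release, rise and go towards flange a at (556,−65).

```bash
python3 -m jog '[[0,0,0,0,0,0,0.035],[0,0,0,0,0,0,0.04],[0,0,0,0,0,0,0.045],[0,0,0,0,0,0,0.045],[0,0,0,0,0,0,0.045],[0,0,0.01,0,0,0,0.045],[0,0,0.02,0,0,0,0.045],[0,0,0.02,0,0,0,0.045],[0,0,0.02,0,0,0,0.045],[0,0,0.02,0,0,0,0.045]]'
```

```text
time: 12.45
eef_pos: [0.6719, -0.0416, 0.0885]
orientation: [-0.122, 0.696, 0.122, 0.697]
contact_force: [0.3, -0.2, -0.6]
width: 0.526
```

```bash
python3 -m jog '[[-0.02,-0.004,0,0,0,0,0.045],[-0.025,-0.005,0,0,0,0,0.045],[-0.025,-0.005,0,0,0,0,0.045],[-0.025,-0.005,0,0,0,0,0.045],[-0.021,-0.004,-0.005,0,0,0,0.045],[0,0,-0.015,0,0,0,0.045],[0,0,-0.015,0,0,0,0.045],[0,0,-0.01,0,0,0,0.045],[0,0,0,0,0,0,0.045],[0,0,0,0,0,0,0.045]]'; python3 - <<'E'
from h import *
p=vision.read_camera("side"); s,M=fwd(); e=s["eef_pos"]
u=np.round(proj(p,e)[0]).astype(int); print(u,e)
im=p["pixels"][u[1]-45:u[1]+25,u[0]-70:u[0]+30]
cv2.imwrite("pics/g5.png",np.clip(cv2.resize(im,None,fx=8,fy=8,interpolation=cv2.INTER_CUBIC)*1.3,0,255).astype(np.uint8))
E
```

```text
time: 13.45
eef_pos: [0.5562, -0.0642, 0.0417]
orientation: [-0.122, 0.697, 0.122, 0.696]
contact_force: [-0.0, 0.7, -0.3]
width: 0.522
[297 237] [ 0.5563111  -0.06434543  0.04200734]
```

View pics/g5.png

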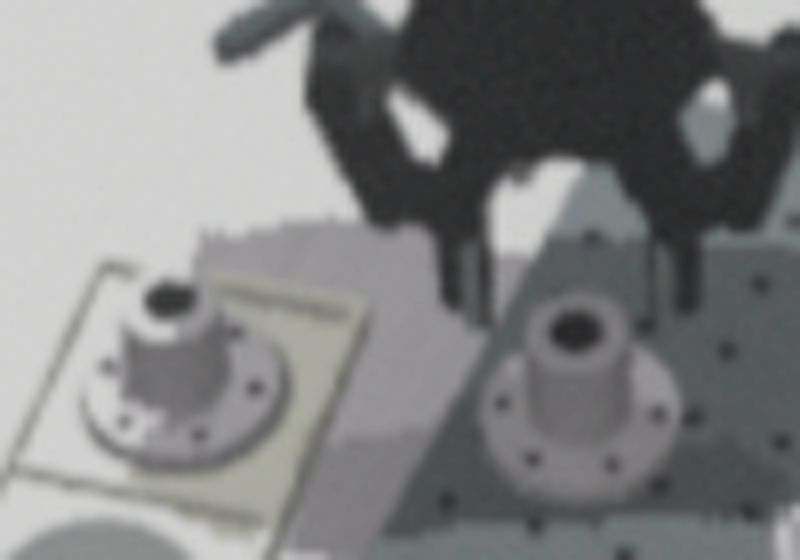

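Flange b sits in its bay. The fingers straddle hub a (centre col 577, finger gap 490–650). I'll descend and grip.

```bash
python3 -m jog '[[0,0,-0.008,0,0,0,0.045],[0,0,-0.009,0,0,0,0.045],[0,0,-0.008,0,0,0,0.045],[0,0,-0.006,0,0,0,0.045],[0,0,-0.004,0,0,0,0.045],[0,0,-0.002,0,0,0,0.045],[0,0,0,0,0,0,0.03],[0,0,0,0,0,0,0.01],[0,0,0,0,0,0,0.01],[0,0,0,0,0,0,0.01]]'
```

```text
time: 14.5
eef_pos: [0.5559, -0.0647, 0.005]
orientation: [-0.122, 0.697, 0.122, 0.697]
contact_force: [0.1, 0.6, -0.6]
width: 0.333
```

```bash
python3 -m jog '[[0,0,0,0,0,0,0.01],[0,0,0,0,0,0,0.01],[0,0,0.01,0,0,0,0.01],[0,0,0.02,0,0,0,0.01],[0,0,0.025,0,0,0,0.01],[0,0,0.025,0,0,0,0.01],[0.01,0.01,0,0,0,0,0.01],[0.017,0.017,0,0,0,0,0.01],[0.015,0.015,0,0,0,0,0.01],[0,0,0,0,0,0,0.01]]'
```

```text
time: 15.5
eef_pos: [0.5992, -0.0196, 0.0848]
orientation: [-0.122, 0.696, 0.123, 0.697]
contact_force: [-0.7, -0.1, -1.1]
width: 0.332
```

```bash
python3 -m jog '[[0.014,0.013,0,0,0,0,0.01],[0.02,0.018,0,0,0,0,0.01],[0.02,0.018,0,0,0,0,0.01],[0.01,0.0083,0,0,0,0,0.01],[0,0,0,0,0,0,0.01],[0,0,-0.02,0,0,0,0.01],[0,0,-0.02,0,0,0,0.01],[0,0,-0.02,0,0,0,0.01],[0,0,-0.012,0,0,0,0.01],[0,0,-0.005,0,0,0,0.01]]'; python3 - <<'E'
from h import *
p=vision.read_camera("side"); s,M=fwd(); e=s["eef_pos"]
u=np.round(proj(p,e)[0]).astype(int); print(u,e)
im=p["pixels"][u[1]-45:u[1]+25,u[0]-50:u[0]+50]
cv2.imwrite("pics/p2.png",np.clip(cv2.resize(im,None,fx=8,fy=8,interpolation=cv2.INTER_CUBIC)*1.3,0,255).astype(np.uint8))
E
```

```text
time: 16.5
eef_pos: [0.6609, 0.0339, 0.0067]
orientation: [-0.122, 0.697, 0.121, 0.696]
contact_force: [-0.7, 0.7, -2.1]
width: 0.331
[238 265] [0.66104979 0.03407721 0.0066936 ]
```

View pics/p2.png

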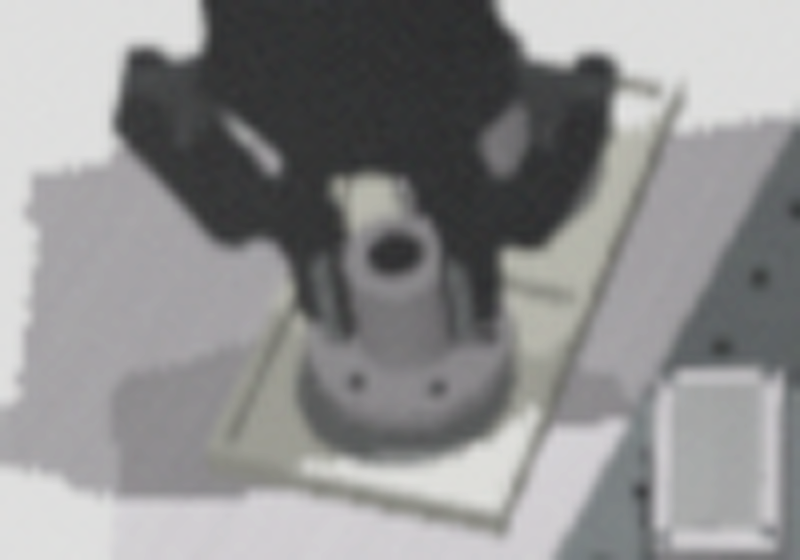

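```bash
python3 -m jog '[[0.001,0.002,0,0,0,0,0.01],[0.001,0.001,-0.002,0,0,0,0.01],[0,0,-0.002,0,0,0,0.01],[0,0,-0.002,0,0,0,0.01],[0,0,-0.001,0,0,0,0.01],[0,0,-0.001,0,0,0,0.01],[0,0,-0.001,0,0,0,0.01],[0,0,-0.0005,0,0,0,0.01],[0,0,0,0,0,0,0.01],[0,0,0,0,0,0,0.01]]'
```

```text
time: 17.55
eef_pos: [0.6638, 0.0376, -0.0016]
orientation: [-0.122, 0.697, 0.122, 0.697]
contact_force: [0.2, -0.6, -1.2]
width: 0.334
```

```bash
python3 -m jog '[[0,0,-0.0006,0,0,0,0.01],[0,0,-0.0006,0,0,0,0.01],[0,0,0,0,0,0,0.01],[0,0,0,0,0,0,0.035],[0,0,0,0,0,0,0.04],[0,0,0,0,0,0,0.045],[0,0,0,0,0,0,0.045],[0,0,0.01,0,0,0,0.045],[0,0,0.025,0,0,0,0.05],[0,0,0.03,0,0,0,0.055]]'
```

```text
time: 18.55
eef_pos: [0.6633, 0.0377, 0.0628]
orientation: [-0.122, 0.697, 0.122, 0.696]
contact_force: [0.8, 0.2, 0.5]
width: 0.643
```

```bash
python3 -m jog '[[0,0,0.025,0,0,0,0.055],[-0.025,0.005,0,0,0,1,0.055],[-0.03,0.006,0,0,0,1,0.055],[-0.03,0.006,0,0,0,1,0.055],[-0.025,0.004,0,0,0,0.6,0.055],[0,0,-0.015,0,0,0,0.055],[0,0,-0.015,0,0,0,0.055],[0,0,-0.015,0,0,0,0.055],[0,0,0,0,0,0,0.055],[0,0,0,0,0,0,0.055]]'; python3 - <<'E'
from h import *
p=vision.read_camera("side"); s,M=fwd(); e=s["eef_pos"]
u=np.round(proj(p,e)[0]).astype(int); print(u,e,np.degrees(np.arctan2(M[1,2],M[0,2])))
im=p["pixels"][u[1]-45:u[1]+25,u[0]-70:u[0]+30]
cv2.imwrite("pics/g6.png",np.clip(cv2.resize(im,None,fx=8,fy=8,interpolation=cv2.INTER_CUBIC)*1.3,0,255).astype(np.uint8))
E
```

```text
time: 19.55
eef_pos: [0.5539, 0.0588, 0.0416]
orientation: [-0.143, 0.693, 0.144, 0.692]
contact_force: [0.2, -0.2, 0.7]
width: 0.646
[276 278] [0.55415864 0.05879261 0.042108  ] 23.410405969266815
```

View pics/g6.png

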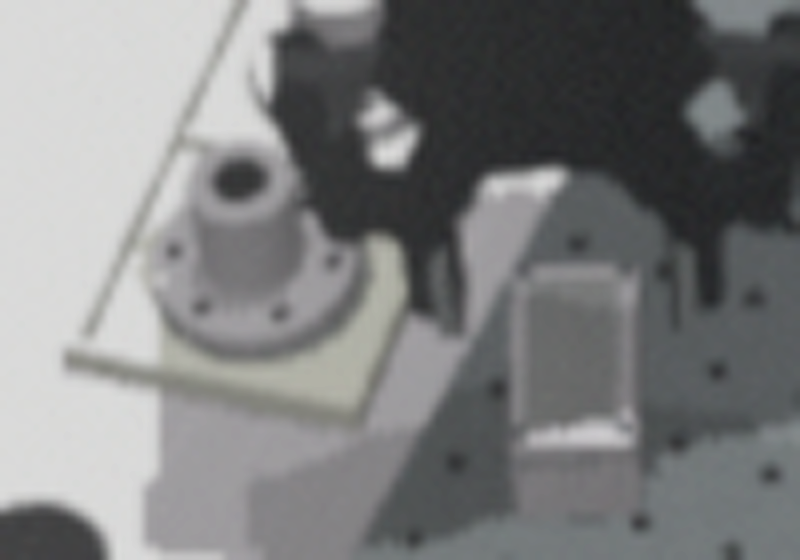

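Flange a sits in its bay. The housing (cols 512–640) is inside the finger gap (462–668), and the jaws line up with its sides. I'll descend and grip.

```bash
python3 -m jog '[[0.001,0,-0.008,0,0,0,0.055],[0,0,-0.009,0,0,0,0.055],[0,0,-0.008,0,0,0,0.055],[0,0,-0.006,0,0,0,0.055],[0,0,-0.004,0,0,0,0.055],[0,0,-0.003,0,0,0,0.055],[0,0,0,0,0,0,0.03],[0,0,0,0,0,0,0.01],[0,0,0,0,0,0,0.01],[0,0,0,0,0,0,0.01]]'
```

```text
time: 20.6
eef_pos: [0.555, 0.0586, 0.0044]
orientation: [-0.144, 0.692, 0.143, 0.693]
contact_force: [-0.8, 0.0, 2.0]
width: 0.387
```

```bash
python3 -m jog '[[0,0,0,0,0,0,0.01],[0,0,0,0,0,0,0.01],[0,0,0.01,0,0,0,0.01],[0,0,0.02,0,0,0,0.01],[0,0,0.025,0,0,0,0.01],[0,0,0.025,0,0,0,0.01],[0,0.01,0.005,0,0,0,0.01],[-0.004,0.017,0,0,0,-2,0.01],[-0.005,0.025,0,0,0,-2,0.01],[-0.005,0.03,0,0,0,-2,0.01]]'
```

```text
time: 21.6
eef_pos: [0.5404, 0.141, 0.089]
orientation: [-0.106, 0.699, 0.106, 0.699]
contact_force: [-0.0, 0.9, -0.8]
width: 0.383
```

Housing a is held (width ≈ 33 mm). Now to bay T2.

```bash
python3 -m jog '[[-0.004,0.027,0,0,0,-1.4,0.01],[-0.005,0.03,0,0,0,-1.4,0.01],[-0.005,0.03,0,0,0,-1.4,0.01],[-0.005,0.03,0,0,0,-1.4,0.01],[-0.005,0.03,0,0,0,-1.4,0.01],[-0.005,0.025,0,0,0,-1.4,0.01],[-0.003,0.016,0,0,0,-1.4,0.01],[-0.001,0.006,0,0,0,-1.3,0.01],[0,0,-0.02,0,0,0,0.01],[0,0,-0.02,0,0,0,0.01]]'
```

```text
time: 22.6
eef_pos: [0.5081, 0.3344, 0.0488]
orientation: [-0.039, 0.706, 0.039, 0.706]
contact_force: [0.3, -0.7, -0.8]
width: 0.389
```

```bash
python3 -m jog '[[0,0,-0.015,0,0,0,0.01],[0,0,-0.015,0,0,0,0.01],[0,0,-0.007,0,0,0,0.01],[0,0,-0.004,0,0,0,0.01],[0,0,0,0,0,0,0.01],[0,0,0,0,0,0,0.01],[0,0,0,0,0,0,0.01],[0,0,0,0,0,0,0.01],[0,0,0,0,0,0,0.01],[0,0,0,0,0,0,0.01]]'; python3 - <<'E'
from h import *
p=vision.read_camera("side"); s,M=fwd(); e=s["eef_pos"]
u=np.round(proj(p,e)[0]).astype(int); print(u,e,np.degrees(np.arctan2(M[1,2],M[0,2])))
im=p["pixels"][u[1]-45:u[1]+25,u[0]-50:u[0]+50]
cv2.imwrite("pics/p3.png",np.clip(cv2.resize(im,None,fx=8,fy=8,interpolation=cv2.INTER_CUBIC)*1.2,0,255).astype(np.uint8))
E
```

```text
time: 23.6
eef_pos: [0.5079, 0.3346, 0.0083]
orientation: [-0.039, 0.706, 0.039, 0.706]
contact_force: [-0.0, 0.1, -1.1]
width: 0.386
[240 405] [0.50789362 0.33465953 0.00826285] 6.313240144494294
```

View pics/p3.png

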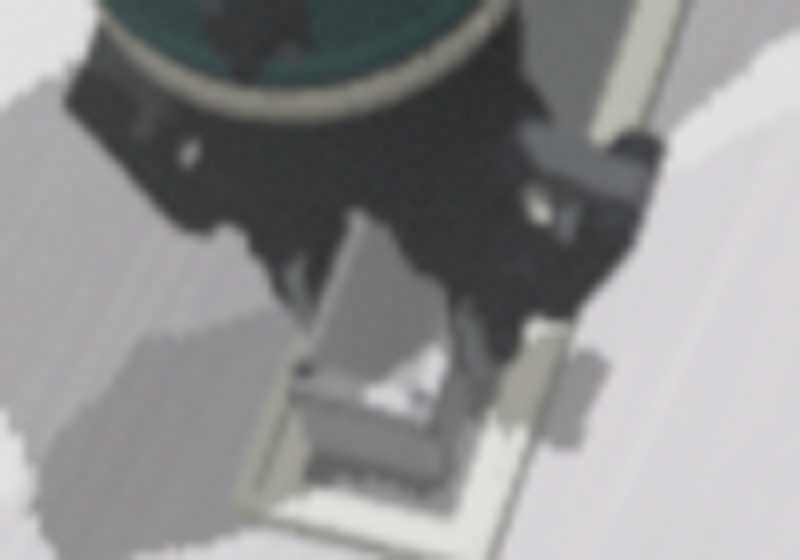

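Aligned over the bay. I'll lower by about 11.5 mm.

```bash
python3 -m jog '[[0,0.001,-0.002,0,0,0,0.01],[0,0.001,-0.002,0,0,0,0.01],[0,0,-0.002,0,0,0,0.01],[0,0,-0.002,0,0,0,0.01],[0,0,-0.001,0,0,0,0.01],[0,0,-0.001,0,0,0,0.01],[0,0,-0.001,0,0,0,0.01],[0,0,-0.0005,0,0,0,0.01],[0,0,0,0,0,0,0.01],[0,0,0,0,0,0,0.01]]'
```

```text
time: 24.65
eef_pos: [0.5079, 0.3367, -0.0033]
orientation: [-0.039, 0.706, 0.039, 0.706]
contact_force: [0.0, -0.7, -1.5]
width: 0.384
```

```bash
python3 -m jog '[[0,0,-0.0006,0,0,0,0.01],[0,0,-0.0004,0,0,0,0.01],[0,0,0,0,0,0,0.01],[0,0,0,0,0,0,0.036],[0,0,0,0,0,0,0.04],[0,0,0,0,0,0,0.045],[0,0,0,0,0,0,0.05],[0,0,0.01,0,0,0,0.05],[0,0,0.025,0,0,0,0.055],[0,0,0.03,0,0,0,0.055]]'; python3 - <<'E'
from h import *
p=vision.read_camera("side"); im=p["pixels"][365:435,200:300]
cv2.imwrite("pics/p3b.png",np.clip(cv2.resize(im,None,fx=8,fy=8,interpolation=cv2.INTER_CUBIC)*1.2,0,255).astype(np.uint8))
E
```

```text
time: 25.65
eef_pos: [0.5073, 0.3364, 0.0613]
orientation: [-0.039, 0.707, 0.039, 0.705]
contact_force: [1.0, -0.3, 0.6]
width: 0.647
```

View pics/p3b.png

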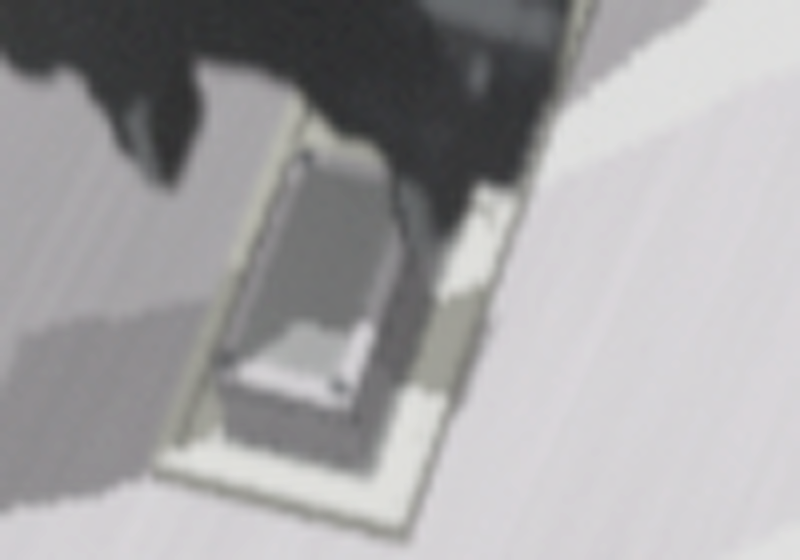

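Housing a is flat in bay T2. Next is housing b at (456,−11).

```bash
python3 -m jog '[[0,-0.01,0.02,0,0,0,0.055],[-0.003,-0.025,0.01,0,0,2,0.055],[-0.005,-0.034,0,0,0,2,0.055],[-0.006,-0.034,0,0,0,2,0.055],[-0.006,-0.036,0,0,0,2,0.055],[-0.006,-0.036,0,0,0,2,0.055],[-0.006,-0.036,0,0,0,2,0.055],[-0.006,-0.036,0,0,0,2,0.055],[-0.006,-0.036,0,0,0,2,0.055],[-0.004,-0.034,0,0,0,2,0.055]]'
```

```text
time: 26.7
eef_pos: [0.4595, 0.0181, 0.0913]
orientation: [-0.15, 0.691, 0.149, 0.691]
contact_force: [0.3, -0.1, -0.4]
width: 0.638
```

```bash
python3 -m jog '[[-0.003,-0.02,0,0,0,0.7,0.055],[0,-0.01,-0.005,0,0,0,0.055],[0,0,-0.02,0,0,0,0.055],[0,0,-0.02,0,0,0,0.055],[0,0,-0.005,0,0,0,0.055],[0,0,0,0,0,0,0.055],[0,0,0,0,0,0,0.055],[0,0,0,0,0,0,0.055],[0,0,0,0,0,0,0.055],[0,0,0,0,0,0,0.055]]'; python3 - <<'E'
from h import *
p=vision.read_camera("side"); s,M=fwd(); e=s["eef_pos"]
u=np.round(proj(p,e)[0]).astype(int); print(u,e,np.degrees(np.arctan2(M[1,2],M[0,2])))
im=p["pixels"][u[1]-45:u[1]+25,u[0]-50:u[0]+50]
cv2.imwrite("pics/g7.png",np.clip(cv2.resize(im,None,fx=8,fy=8,interpolation=cv2.INTER_CUBIC)*1.3,0,255).astype(np.uint8))
E
```

```text
time: 27.7
eef_pos: [0.4571, -0.0104, 0.0411]
orientation: [-0.153, 0.69, 0.153, 0.691]
contact_force: [0.8, -0.4, -0.9]
width: 0.644
[330 267] [ 0.45700693 -0.01044201  0.04094991] 25.006872718100006
```

View pics/g7.png

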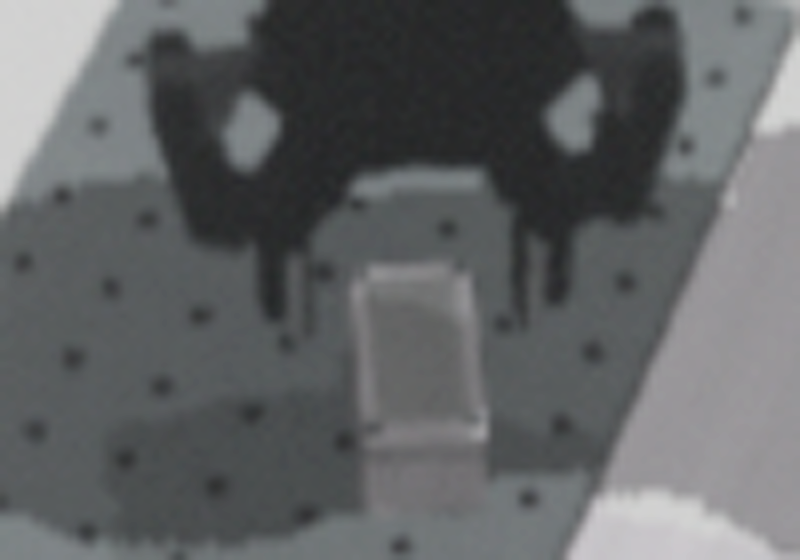

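Housing b (cols 352–485) lies centred in the finger gap (310–520). I'll descend and grip.

```bash
python3 -m jog '[[0,0,-0.008,0,0,0,0.055],[0,0,-0.009,0,0,0,0.055],[0,0,-0.008,0,0,0,0.055],[0,0,-0.006,0,0,0,0.055],[0,0,-0.003,0,0,0,0.055],[0,0,-0.003,0,0,0,0.055],[0,0,0,0,0,0,0.03],[0,0,0,0,0,0,0.01],[0,0,0,0,0,0,0.01],[0,0,0,0,0,0,0.01]]'
```

```text
time: 28.75
eef_pos: [0.457, -0.0104, 0.0039]
orientation: [-0.153, 0.69, 0.153, 0.69]
contact_force: [-1.4, 0.3, 3.7]
width: 0.388
```

```bash
python3 -m jog '[[0,0,0,0,0,0,0.01],[0,0,0,0,0,0,0.01],[0,0,0.01,0,0,0,0.01],[0,0,0.02,0,0,0,0.01],[0,0,0.025,0,0,0,0.01],[0,0,0.03,0,0,0,0.01],[0,0.01,0.005,0,0,-1,0.01],[0.004,0.02,0,0,0,-2,0.01],[0.007,0.025,0,0,0,-2,0.01],[0.008,0.03,0,0,0,-2,0.01]]'
```

```text
time: 29.75
eef_pos: [0.476, 0.0748, 0.0944]
orientation: [-0.11, 0.698, 0.109, 0.699]
contact_force: [0.5, -0.6, -1.4]
width: 0.385
```

```bash
python3 -m jog '[[0.007,0.03,0,0,0,-1.7,0.01],[0.007,0.03,0,0,0,-1.7,0.01],[0.007,0.03,0,0,0,-1.7,0.01],[0.007,0.03,0,0,0,-1.7,0.01],[0.006,0.03,0,0,0,-1.7,0.01],[0.004,0.02,0,0,0,-1.7,0.01],[0.002,0.01,0,0,0,-1.5,0.01],[0,0,-0.01,0,0,0,0.01],[0,0,-0.02,0,0,0,0.01],[0,0,-0.02,0,0,0,0.01]]'
```

```text
time: 30.75
eef_pos: [0.5158, 0.2535, 0.0429]
orientation: [-0.039, 0.706, 0.039, 0.706]
contact_force: [0.3, 1.1, -1.5]
width: 0.384
```

```bash
python3 -m jog '[[0,0,-0.015,0,0,0,0.01],[0,0,-0.012,0,0,0,0.01],[0,0,-0.007,0,0,0,0.01],[0,0,-0.002,0,0,0,0.01],[0,0,0,0,0,0,0.01],[0,0,0,0,0,0,0.01],[0,0,0,0,0,0,0.01],[0,0,0,0,0,0,0.01],[0,0,0,0,0,0,0.01],[0,0,0,0,0,0,0.01]]'; python3 - <<'E'
from h import *
p=vision.read_camera("side"); s,M=fwd(); e=s["eef_pos"]
u=np.round(proj(p,e)[0]).astype(int); print(u,e,np.degrees(np.arctan2(M[1,2],M[0,2])))
im=p["pixels"][u[1]-45:u[1]+25,u[0]-50:u[0]+50]
cv2.imwrite("pics/p4.png",np.clip(cv2.resize(im,None,fx=8,fy=8,interpolation=cv2.INTER_CUBIC)*1.2,0,255).astype(np.uint8))
E
```

```text
time: 31.75
eef_pos: [0.5159, 0.2547, 0.0078]
orientation: [-0.039, 0.706, 0.039, 0.706]
contact_force: [-0.4, 0.6, -2.3]
width: 0.384
[255 368] [0.51586592 0.2546117  0.00772733] 6.315965368269865
```

View pics/p4.png

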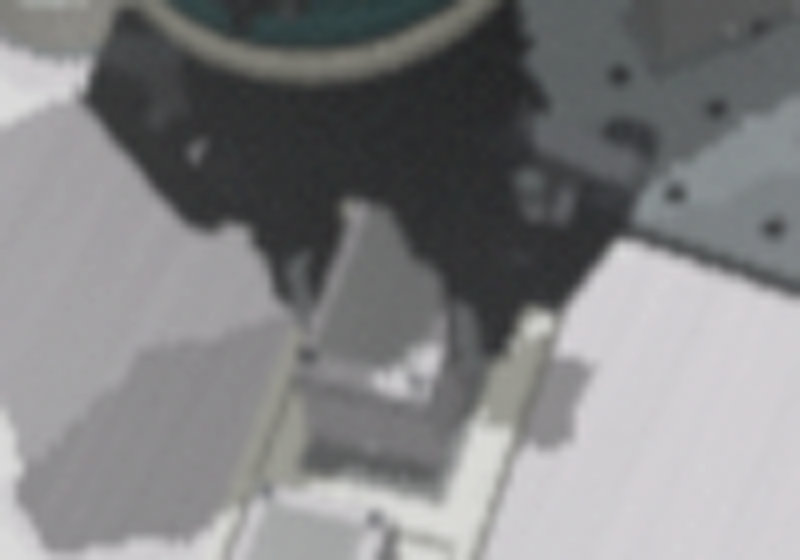

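```bash
python3 -m jog '[[0,0,-0.002,0,0,0,0.01],[0,0,-0.002,0,0,0,0.01],[0,0,-0.002,0,0,0,0.01],[0,0,-0.002,0,0,0,0.01],[0,0,-0.001,0,0,0,0.01],[0,0,-0.001,0,0,0,0.01],[0,0,-0.001,0,0,0,0.01],[0,0,-0.0005,0,0,0,0.01],[0,0,0,0,0,0,0.01],[0,0,0,0,0,0,0.01]]'
```

```text
time: 32.8
eef_pos: [0.5159, 0.2546, -0.0038]
orientation: [-0.039, 0.706, 0.039, 0.706]
contact_force: [0.5, -0.5, -1.6]
width: 0.382
```

```bash
python3 -m jog '[[0,0,-0.0006,0,0,0,0.01],[0,0,-0.0004,0,0,0,0.01],[0,0,0,0,0,0,0.01],[0,0,0,0,0,0,0.036],[0,0,0,0,0,0,0.04],[0,0,0,0,0,0,0.045],[0,0,0,0,0,0,0.05],[0,0,0.01,0,0,0,0.05],[0,0,0.025,0,0,0,0.05],[0,0,0.03,0,0,0,0.05]]'; python3 - <<'E'
from h import *
p=vision.read_camera("side"); im=p["pixels"][340:435,195:305]
cv2.imwrite("pics/p4b.png",np.clip(cv2.resize(im,None,fx=6,fy=6,interpolation=cv2.INTER_CUBIC)*1.2,0,255).astype(np.uint8))
for d in vision.masks_of("jaw",p):
    if d["p"]>.3:
        P=world(p,np.argwhere(d["mask"])); z=P[:,2]; hi=P[z>np.percentile(z,98)-.006]; print(d["p"],d["location"],rect(hi))
E
```

```text
time: 33.8
eef_pos: [0.5152, 0.2545, 0.0608]
orientation: [-0.039, 0.707, 0.039, 0.705]
contact_force: [0.2, -0.5, 0.3]
width: 0.586
0.82 [314.0, 303.0] (array([483.5, 132.9]), array([34.6, 24.2]), 43.1)
```

View pics/p4b.png

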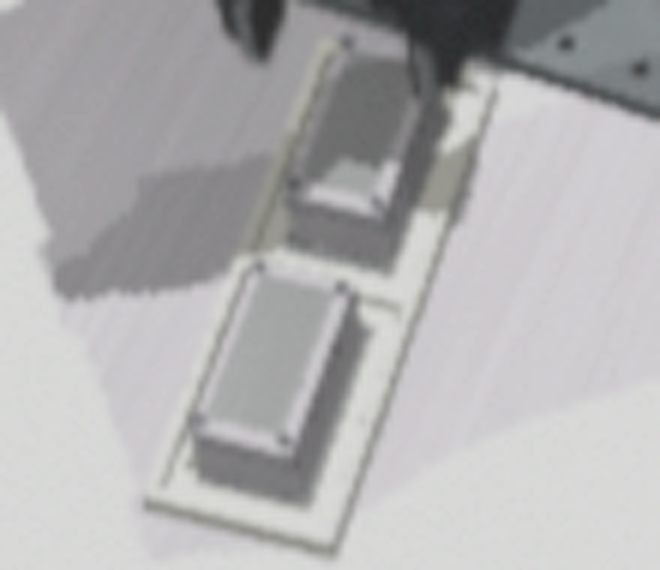

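Both housings are flat in their bays, and the jaw has not moved. I'll go over the jaw and turn by −51°.

```bash
python3 -m jog '[[0,-0.005,0.025,0,0,0,0.05],[-0.003,-0.013,0.005,0,0,-6,0.045],[-0.005,-0.016,0,0,0,-6.5,0.045],[-0.005,-0.016,0,0,0,-6.5,0.045],[-0.005,-0.016,0,0,0,-6.5,0.045],[-0.005,-0.016,0,0,0,-6.5,0.045],[-0.005,-0.016,0,0,0,-6.5,0.045],[-0.005,-0.016,0,0,0,-6.5,0.045],[-0.004,-0.013,0,0,0,-6,0.045],[0,-0.002,-0.005,0,0,0,0.045]]'
```

```text
time: 34.9
eef_pos: [0.4789, 0.1244, 0.0856]
orientation: [0.27, 0.653, -0.27, 0.654]
contact_force: [-0.7, 0.5, 0.4]
width: 0.528
```

```bash
python3 -m jog '[[0,0,-0.01,0,0,0,0.045],[0,0,-0.015,0,0,0,0.045],[0,0,-0.015,0,0,0,0.045],[0,0,-0.005,0,0,0,0.045],[0,0,0,0,0,0,0.045],[0,0,0,0,0,0,0.045],[0,0,0,0,0,0,0.045],[0,0,0,0,0,0,0.045],[0,0,0,0,0,0,0.045],[0,0,0,0,0,0,0.045]]'; python3 - <<'E'
from h import *
p=vision.read_camera("side"); s,M=fwd(); e=s["eef_pos"]
u=np.round(proj(p,e)[0]).astype(int); print(u,e,np.degrees(np.arctan2(M[1,2],M[0,2])))
im=p["pixels"][u[1]-45:u[1]+25,u[0]-50:u[0]+50]
cv2.imwrite("pics/g8.png",np.clip(cv2.resize(im,None,fx=8,fy=8,interpolation=cv2.INTER_CUBIC)*1.4,0,255).astype(np.uint8))
E
```

```text
time: 35.9
eef_pos: [0.479, 0.1256, 0.0404]
orientation: [0.269, 0.654, -0.269, 0.654]
contact_force: [1.1, -0.5, 0.7]
width: 0.523
[296 313] [0.47890577 0.12557062 0.04030314] -44.68730910632857
```

View pics/g8.png

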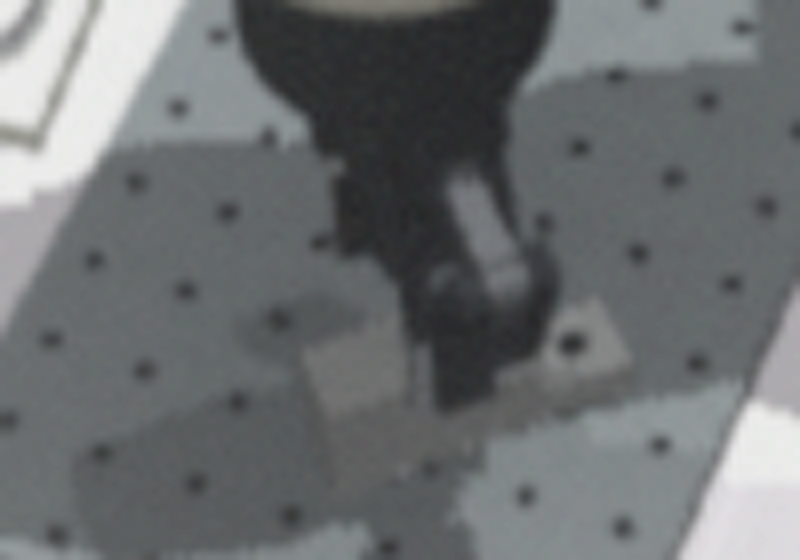

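The near finger hides part of the jaw. It stands at the high/middle step boundary (around (460,400)), on the jaw's near side as planned. I'll descend with a force check.

```bash
python3 -m jog '[[-0.001,0,-0.004,0,0,0,0.045],[0,0,-0.005,0,0,0,0.045],[0,0,-0.005,0,0,0,0.045],[0,0,-0.005,0,0,0,0.045],[0,0,-0.005,0,0,0,0.045],[0,0,-0.005,0,0,0,0.045],[0,0,-0.004,0,0,0,0.045],[0,0,-0.003,0,0,0,0.045],[0,0,0,0,0,0,0.045],[0,0,0,0,0,0,0.045]]'; python3 - <<'E'
from h import *
p=vision.read_camera("side"); s,M=fwd(); e=s["eef_pos"]
u=np.round(proj(p,e)[0]).astype(int); print(u,e)
im=p["pixels"][u[1]-45:u[1]+25,u[0]-50:u[0]+50]
cv2.imwrite("pics/g9.png",np.clip(cv2.resize(im,None,fx=8,fy=8,interpolation=cv2.INTER_CUBIC)*1.4,0,255).astype(np.uint8))
E
```

```text
time: 36.95
eef_pos: [0.4779, 0.1256, 0.0042]
orientation: [0.269, 0.654, -0.269, 0.654]
contact_force: [-1.7, -0.1, 0.0]
width: 0.526
[297 323] [0.47793559 0.12563907 0.00428346]
```

View pics/g9.png

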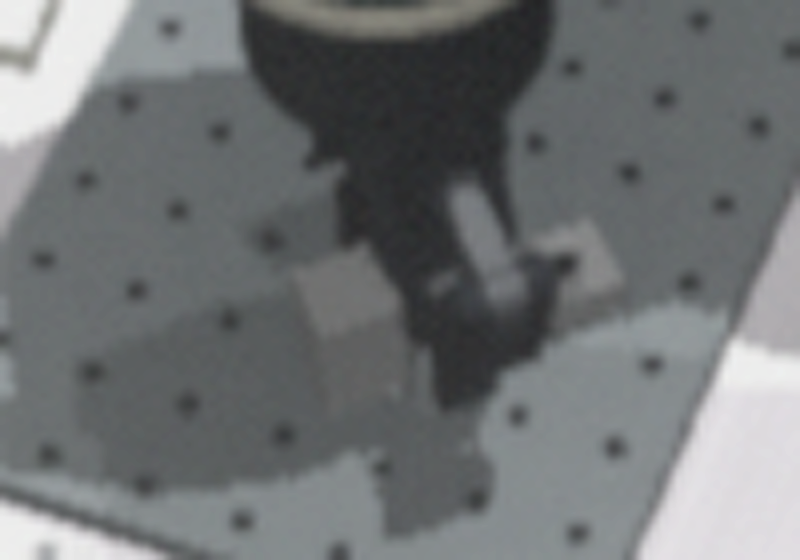

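No contact, and the fingers straddle the jaw near its centre of mass. I'll grip and lift.

```bash
python3 -m jog '[[0,0,0,0,0,0,0.03],[0,0,0,0,0,0,0.01],[0,0,0,0,0,0,0.0],[0,0,0,0,0,0,0.0],[0,0,0,0,0,0,0.0],[0,0,0,0,0,0,0.0],[0,0,0.002,0,0,0,0.0],[0,0,0.004,0,0,0,0.0],[0,0,0.006,0,0,0,0.0],[0,0,0.008,0,0,0,0.0]]'; python3 - <<'E'
from h import *
p=vision.read_camera("side"); s,M=fwd(); e=s["eef_pos"]
u=np.round(proj(p,e)[0]).astype(int); print(u,e,s["wrist_torque"])
im=p["pixels"][u[1]-45:u[1]+25,u[0]-50:u[0]+50]
cv2.imwrite("pics/g10.png",np.clip(cv2.resize(im,None,fx=8,fy=8,interpolation=cv2.INTER_CUBIC)*1.4,0,255).astype(np.uint8))
E
```

```text
time: 38.0
eef_pos: [0.4777, 0.1256, 0.0246]
orientation: [0.269, 0.654, -0.269, 0.654]
contact_force: [-0.5, 0.7, -3.8]
width: 0.244
[297 317] [0.47840065 0.12576716 0.02585126] [ 0.0719165  -0.19019642 -0.02070264]
```

View pics/g10.png

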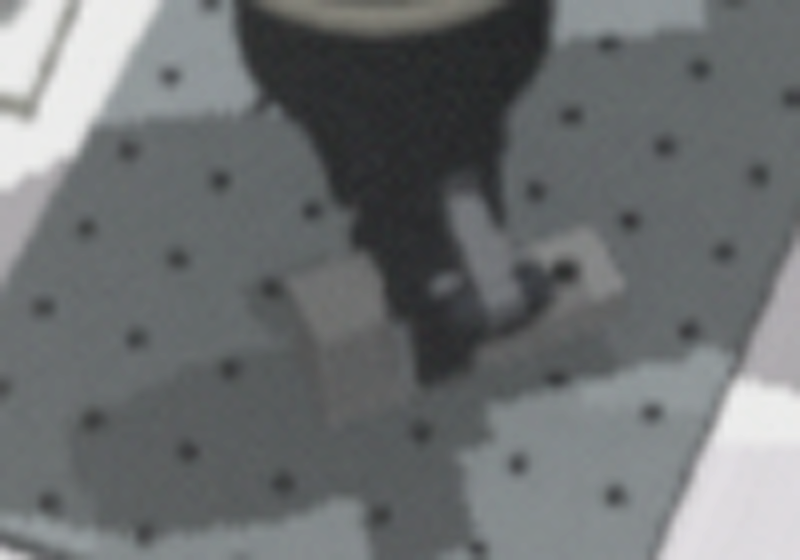

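The jaw is held level (−3.8 N, width ≈ 21 mm). Now to the white tray.

```bash
python3 -m jog '[[0,0,0.015,0,0,0,0],[0,0,0.025,0,0,0,0],[0,-0.01,0.025,0,0,0,0],[0.001,-0.02,0,0,0,3,0],[0.002,-0.03,0,0,0,3.5,0],[0.002,-0.035,0,0,0,3.5,0],[0.002,-0.035,0,0,0,3.5,0],[0.002,-0.035,0,0,0,3.5,0],[0.002,-0.035,0,0,0,3.5,0],[0.002,-0.03,0,0,0,3.5,0]]'
```

```text
time: 39.05
eef_pos: [0.4907, -0.1064, 0.0895]
orientation: [0.126, 0.696, -0.127, 0.696]
contact_force: [0.3, 0.8, -4.7]
width: 0.244
```

```bash
python3 -m jog '[[0.002,-0.03,0,0,0,3.5,0],[0.002,-0.03,0,0,0,3.5,0],[0.002,-0.03,0,0,0,3.5,0],[0.002,-0.03,0,0,0,3.5,0],[0.002,-0.03,0,0,0,3.5,0],[0.002,-0.025,0,0,0,3.5,0],[0.001,-0.02,0,0,0,3.5,0],[0.001,-0.0085,0,0,0,0.2,0],[0,0,0,0,0,0,0],[0,0,0,0,0,0,0]]'
```

```text
time: 40.05
eef_pos: [0.5049, -0.3067, 0.0892]
orientation: [-0.024, 0.707, 0.025, 0.707]
contact_force: [0.3, 0.1, -4.4]
width: 0.247
```

```bash
python3 -m jog '[[0,-0.004,0,0,0,0,0],[0,-0.003,0,0,0,0,0],[0,0,-0.015,0,0,0,0],[0,0,-0.02,0,0,0,0],[0,0,-0.02,0,0,0,0],[0,0,-0.015,0,0,0,0],[0,0,-0.007,0,0,0,0],[0,0,-0.003,0,0,0,0],[0,0,0,0,0,0,0],[0,0,0,0,0,0,0]]'; python3 - <<'E'
from h import *
p=vision.read_camera("side"); s,M=fwd(); e=s["eef_pos"]
u=np.round(proj(p,e)[0]).astype(int); print(u,e,np.degrees(np.arctan2(M[1,2],M[0,2])))
im=p["pixels"][u[1]-40:u[1]+30,u[0]-50:u[0]+50]
cv2.imwrite("pics/p5.png",np.clip(cv2.resize(im,None,fx=8,fy=8,interpolation=cv2.INTER_CUBIC)*1.3,0,255).astype(np.uint8))
E
```

```text
time: 41.05
eef_pos: [0.5052, -0.3151, 0.0098]
orientation: [-0.025, 0.706, 0.025, 0.707]
contact_force: [0.6, -0.5, -4.9]
width: 0.247
[354 180] [ 0.50525234 -0.3151436   0.00989291] 4.011175350589762
```

View pics/p5.png

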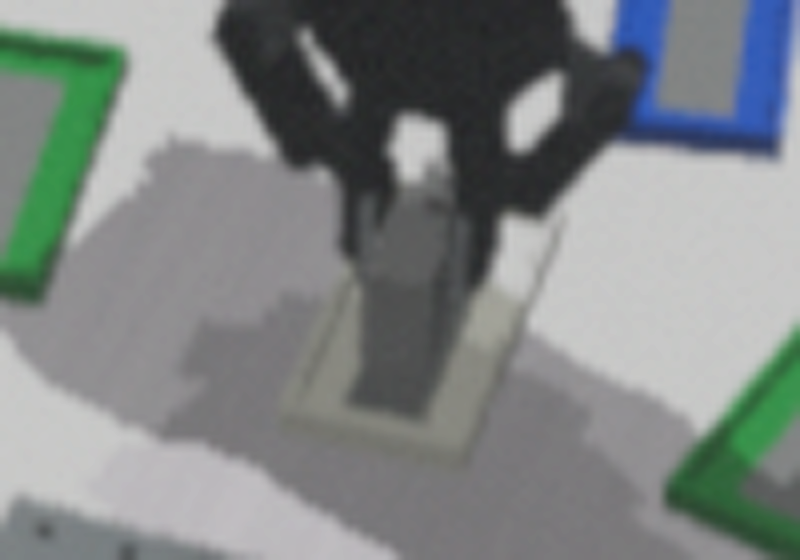

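Let me check the end gap numerically before lowering.

```bash
python3 - <<'E'
from h import *
p=vision.read_camera("side")
o=np.array([304,140])
for n,X in dict(inner_end_top=(.503,-.2705,.011),outer_end_top=(.503,-.2665,.011),bay_end_floor=(.503,-.2705,.004),jaw_end_now=(.504,-.283,.018),jaw_end_placed=(.504,-.283,.004)).items():
    print(n,np.round((proj(p,X)[0]-o)*8))
P=world(p,np.argwhere(vision.masks_of("jaw",p)[0]["mask"])); d=vision.masks_of("jaw",p)[0]; print(d["p"],d["location"])
print("y max",np.percentile(P[:,1],[90,95,98,99.5]), "x",np.percentile(P[:,0],[2,98]),"z",np.percentile(P[:,2],[2,98]))
hi=P[P[:,2]>.045]; print(rect(hi))
d=[d for d in vision.masks_of("tray_long",p)]
for t in d: 
    if abs(t["location"][1]-354)<15: print(t["p"],t["location"],rect(world(p,np.argwhere(t["mask"]))))
E
```

```text
inner_end_top [359. 411.]
outer_end_top [355. 420.]
bay_end_floor [359. 427.]
jaw_end_now [370. 368.]
jaw_end_placed [369. 400.]
0.69 [173.5, 356.6]
y max [-0.28652759 -0.28594631 -0.28514703 -0.284101  ] x [0.48823038 0.51335424] z [0.01922244 0.06062765]
(array([ 502.4, -313.7]), array([59.8, 26. ]), -78.7)
0.62 [186.2, 355.4] (array([ 503. , -323.2]), array([121.5,  64.1]), -87.1)
```

```bash
python3 - <<'E'
from h import *
p=vision.read_camera("side")
for c in (385,400):
  for r in range(250,470,14):
    P=world(p,[[140+r//8,304+c//8]]); print(c,r,np.round(P*1000)[0],p["pixels"][140+r//8,304+c//8])
E
```

```text
385 250 [ 506. -297.   56.] [73 73 72]
385 264 [ 503. -290.   56.] [72 71 72]
385 278 [ 502. -287.   56.] [69 69 70]
385 292 [ 503. -290.   46.] [63 64 63]
385 306 [ 501. -286.   44.] [64 65 64]
385 320 [ 503. -292.   31.] [64 63 63]
385 334 [ 502. -288.   31.] [63 63 63]
385 348 [ 502. -290.   22.] [64 63 62]
385 362 [ 501. -286.   20.] [65 66 64]
385 376 [ 504. -296.    2.] [61 60 59]
385 390 [ 502. -291.    4.] [60 59 58]
385 404 [ 500. -284.    4.] [63 63 61]
385 418 [ 496. -273.   10.] [90 95 95]
385 432 [ 494. -267.    9.] [89 95 95]Traceback (most recent call last):
  File "<stdin>", line 5, in <module>
IndexError: index 0 is out of bounds for axis 0 with size 0
```

The apparent jaw end at row 405 was the shadowed grey patch; the real end is at row 370, y ≈ −287. So the fit is good. I'll nudge +3 mm in y and lower.

```bash
python3 -m jog '[[0,0.0015,-0.002,0,0,0,0],[0,0.0015,-0.002,0,0,0,0],[0,0,-0.002,0,0,0,0],[0,0,-0.002,0,0,0,0],[0,0,-0.0015,0,0,0,0],[0,0,-0.001,0,0,0,0],[0,0,-0.001,0,0,0,0],[0,0,-0.001,0,0,0,0],[0,0,-0.0005,0,0,0,0],[0,0,0,0,0,0,0]]'
```

```text
time: 42.35
eef_pos: [0.5049, -0.312, -0.0034]
orientation: [-0.025, 0.707, 0.025, 0.707]
contact_force: [-3.4, 2.3, 4.9]
width: 0.243
```

Contact (+4.9 N against −4.5 N carried). I'll release and rise clear.

```bash
python3 -m jog '[[0,0,0,0,0,0,0.0],[0,0,0,0,0,0,0.024],[0,0,0,0,0,0,0.03],[0,0,0,0,0,0,0.036],[0,0,0,0,0,0,0.04],[0,0,0,0,0,0,0.04],[0,0,0.01,0,0,0,0.04],[0,0,0.025,0,0,0,0.04],[0,0,0.03,0,0,0,0.04],[0,0,0.03,0,0,0,0.04]]'
```

```text
time: 43.35
eef_pos: [0.5048, -0.3117, 0.0929]
orientation: [-0.025, 0.707, 0.025, 0.707]
contact_force: [0.5, -0.6, -0.4]
width: 0.468
```

```bash
python3 -m jog '[[0,0,0.03,0,0,0,0.04],[-0.01,-0.02,0.03,0,0,0,0.04],[-0.02,-0.03,0.01,0,0,-3,0.04],[-0.025,-0.03,0,0,0,-4,0.04],[-0.025,-0.03,0,0,0,-4,0.04],[-0.025,-0.03,0,0,0,-4,0.04],[-0.025,-0.03,0,0,0,-4,0.04],[-0.025,-0.03,0,0,0,-4,0.04],[-0.02,-0.02,0,0,0,0,0.04],[0,0,0,0,0,0,0.04]]'; python3 - <<'E'
from h import *
print(sense()["eef_pos"],sense()["contact_force"])
for n in ("top","side"):
    p=vision.read_camera(n); cv2.imwrite(f"pics/end_{n}.png",p["pixels"]); print(n)
    for k in ("flange_1","housing_1","jaw","chuck_key","jar"):
        for d in vision.masks_of(k,p):
            if d["p"]<.3: continue
            P=world(p,np.argwhere(d["mask"])); z=P[:,2]; hi=P[z>np.percentile(z,98)-.006]
            print(k,round(d["p"],2),np.round(d["location"]),"top",*rect(hi),"z",round(np.median(hi[:,2])*1000,1))
E
```

```text
time: 44.35
eef_pos: [0.326, -0.5349, 0.1617]
orientation: [0.118, 0.697, -0.119, 0.697]
contact_force: [-0.5, 0.4, -0.1]
width: 0.466
[ 0.3259585  -0.53492783  0.16171239] [-0.48524484  0.4253151  -0.12653989]
top
flange_1 0.59 [173. 262.] top [663.   35.9] [29.4 27.2] 1.8 z 47.5
housing_1 0.89 [245. 156.] top [515.5 252.9] [59.8 34.2] -83.2 z 41.5
housing_1 0.66 [248. 112.] top [507.1 335.6] [61. 34.] -84.1 z 41.9
jaw 0.63 [248. 435.] top [ 504.4 -299.5] [35.  21.6] -86.4 z 45.1
chuck_key 0.9 [163. 367.] top [ 663.5 -200.8] [107.6  72.8] -7.1 z 12.5
jar 0.85 [180. 190.] top [646.4 183.2] [38.1 38. ] 44.6 z 71.5
side
flange_1 0.7 [239. 248.] top [667.3 -42.2] [30.  27.5] -63.7 z 45.1
flange_1 0.69 [264. 235.] top [660.2  35.6] [30.2 26.9] 83.7 z 45.9
housing_1 0.86 [403. 244.] top [504.8 335.3] [60.9 35.1] -83.0 z 39.2
housing_1 0.7 [262. 236.] top [660.   35.8] [29.2 25.6] 71.0 z 46.0
housing_1 0.68 [364. 258.] top [512.5 252.8] [62.  33.8] -85.0 z 39.4
jaw 0.78 [174. 356.] top [ 499.4 -300.4] [35.7 21.9] -86.7 z 43.8
chuck_key 0.59 [197. 274.] top [ 655.3 -181.7] [106.8  70.9] -30.0 z 11.4
jar 0.78 [312. 211.] top [642.7 182.6] [39.9 36.5] -60.2 z 68.7
```

View pics/end_top.png

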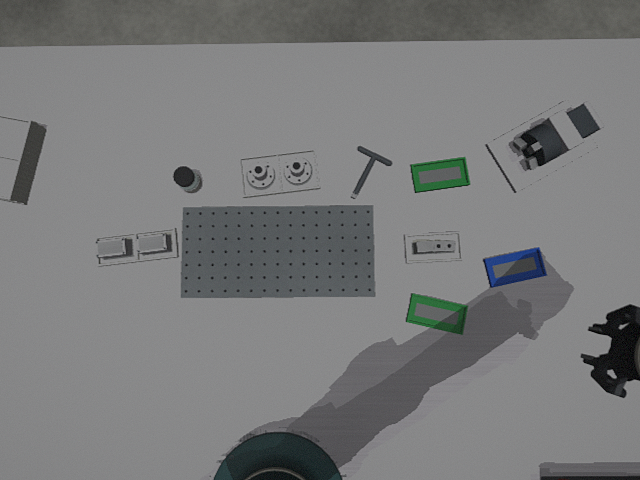

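View pics/end_side.png

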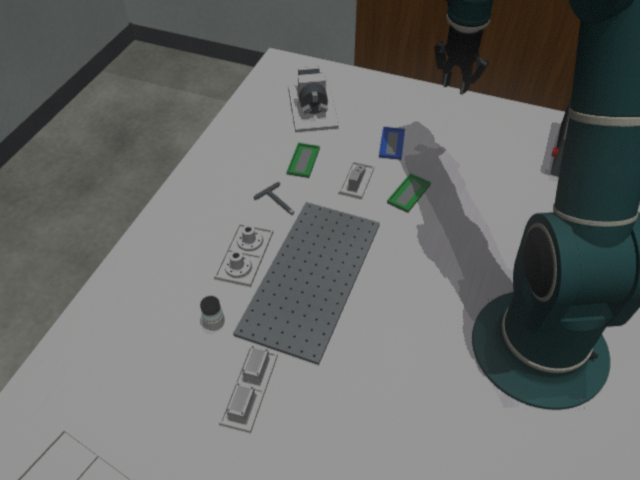

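Both views show the hubs at (262,173) and (298,169) on the round patches, the housings at (112,248) and (155,244), and the jaw at (435,247) in the white tray. The mean top heights (about 46, 40.5 and 44.5 mm) match parts lying flat on the 4 mm floors. The key and jar have not moved, so I'm handing in.

```bash
python3 -c "
from workcell import bot
print(bot.close_job())"
```

```text
the job is handed in; nothing more can be done
None
```

All five parts are in their trays, one to a bay, and the job is handed in at about 44 s of the 112 s allowed. The two hubs are in tray_round, the two housings in tray_rect and the jaw in the white tray_long. Each part was lowered to the bay floor or within a fraction of a millimetre of it before letting go, and the arm ended clear of everything.

**Final checks:**
- **Heights and position:** part tops averaged about 46 mm (hubs), 40.5 mm (housings) and 44.5 mm (jaw), which fits undersides at about 4 mm. Parts sit within a few millimetres of their bay centres and are aligned with the trays.
- **Key and jar:** both look to be where they started in both views.

**What disagreed:**
- **Finger height:** the visible finger ends stood about 25 mm higher than the reported tool point. I set the grasp heights from the side view and the force reading instead.
- **Camera offset:** the two cameras differed by 2–5 mm, so I averaged them.
- **Final network readings:** the networks missed one hub in the last top view and also labelled a hub as a housing in the side view. The key's fitted outline in the side view differed from its first one, although the pictures show it unmoved.

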